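# Put the dressing-round supplies back in the caddy

### The job

The tray has come back from the dressing round: put the small vial, the ointment jar, the eye-drop bottle and the roll of tape back into the caddy, each standing upright on the floor of the bin that already holds its own kind. The larger infusion bottle and the wider jar do not belong in the caddy: leave them standing where they are on the tray.

Things in the scene. Friction and masses are not known exactly. Their poses are not given: they have to be found in the camera images.
- vial: Small amber glass medicine vial with a crimped metal seal: body 30 mm across up to 41 mm high, narrower neck, seal 20 mm across, 58 mm tall in all, about 45 g. Stands upright. Origin: centre of its underside; z up along its axis; round, so yaw does not matter. Starts on the floor (3 mm thick) of the shallow metal tray, rim 16 mm high, that stands beside the caddy.
- jar: Small white ointment jar with a ribbed screw lid: body 46 mm and lid 48 mm across (49 mm over the ribs), 50 mm tall (lid the top 16 mm), about 70 g. Stands upright. Origin: centre of its underside; z up along its axis; round, so yaw does not matter. Starts on the floor (3 mm thick) of the shallow metal tray, rim 16 mm high, that stands beside the caddy.
- dropper: White eye-drop bottle: body 32 mm across up to 36 mm high, then a slim tapered cap 18 to 13 mm across, 66 mm tall in all, about 35 g. Stands upright. Origin: centre of its underside; z up along its axis; round, so yaw does not matter. Starts on the floor (3 mm thick) of the shallow metal tray, rim 16 mm high, that stands beside the caddy.
- tape: Roll of wide surgical tape on a hollow card core, standing on its flat end: 54 mm across, hole 35 mm, 50 mm tall, about 50 g. Origin: centre of its underside; z up along its axis; round, so yaw does not matter. Starts on the floor (3 mm thick) of the shallow metal tray, rim 16 mm high, that stands beside the caddy.
- big_vial: Does not belong in the caddy: amber glass infusion bottle of the same form as the vial but bigger, 42 mm across, 70 mm tall. Stands upright. Origin: centre of its underside; z up along its axis; round, so yaw does not matter. Starts on the floor (3 mm thick) of the shallow metal tray, rim 16 mm high, that stands beside the caddy.
- big_jar: Does not belong in the caddy: white jar of the same form as the ointment jar but wider and lower, 66 mm across (67 mm over the ribs), 44 mm tall. Stands upright. Origin: centre of its underside; z up along its axis; round, so yaw does not matter. Starts on the floor (3 mm thick) of the shallow metal tray, rim 16 mm high, that stands beside the caddy.
- bin_vials: The bin that holds two small vials, side by side. One of four equal grey drop-in bins that sit two by two in a shallow steel caddy: 101 (x) by 141 (y) by 22 mm tall, walls and floor 3 mm, open on top. Origin: centre of its underside, 4 mm above the work surface; x across its short side, y along its long side, z up. Its own stock fills the +y end and stands firm; the space from the -y wall to about y = +10 mm is free.
- bin_jars: The bin that holds one small ointment jar. One of four equal grey drop-in bins that sit two by two in a shallow steel caddy: 101 (x) by 141 (y) by 22 mm tall, walls and floor 3 mm, open on top. Origin: centre of its underside, 4 mm above the work surface; x across its short side, y along its long side, z up. Its own stock fills the +y end and stands firm; the space from the -y wall to about y = +10 mm is free.
- bin_droppers: The bin that holds two eye-drop bottles, side by side. One of four equal grey drop-in bins that sit two by two in a shallow steel caddy: 101 (x) by 141 (y) by 22 mm tall, walls and floor 3 mm, open on top. Origin: centre of its underside, 4 mm above the work surface; x across its short side, y along its long side, z up. Its own stock fills the +y end and stands firm; the space from the -y wall to about y = +10 mm is free.
- bin_tape: The bin that holds one roll of tape. One of four equal grey drop-in bins that sit two by two in a shallow steel caddy: 101 (x) by 141 (y) by 22 mm tall, walls and floor 3 mm, open on top. Origin: centre of its underside, 4 mm above the work surface; x across its short side, y along its long side, z up. Its own stock fills the +y end and stands firm; the space from the -y wall to about y = +10 mm is free.

How it is judged:
By the outcome, as a careful person would: the job done as asked, in the order asked, and still so for the second after the job is handed in, with the robot touching nothing.
It also fails if it takes over 106 s, if anything falls off the work surface, if the arm or the gripper's body presses on something with over 40 N, if the wrist force passes 120 N, or if a joint passes its speed limit or range.

### The arm

A 7-joint arm with a two-finger parallel gripper is mounted at the origin on the work surface. World frame = base frame: x ahead of the robot, y to its left, z up, the work surface at z = 0. Lengths are in m, angles in rad, forces in N, time in s.
With the tool pointing down it reaches from about 0.425 to 0.925 m from the base axis. Payload 6.8 kg.
Tool frame: the origin (TCP) lies at the very end of the fingers, on their centre line; the grasp point (between the pads) lies 19 mm behind it; z points along the fingers, y is the direction in which the jaws open and shut (so a half turn about z gives the same grasp; the last joint's range is limited). The gripper opens to 85 mm and grips with 20 to 120 N. Pads are 22 mm wide; open, the fingers measure 114 mm over their backs; the gripper's body (76 mm by 85 mm) begins 54 mm behind the grasp point. The pads swing forward as they close: fully open they stand 13 mm farther back than shut.
Start: joints at [1.138, 0.477, 0.022, 1.555, -0.011, 1.109, -0.083], TCP at [0.215, -0.64, 0.231] pointing down, gripper open.
Joint ranges: [-2.96, 2.96], [-0.34, 2.1], [-1.41, 1.46], [0.24, 2.44], [-1.37, 4.51], [0.17, 1.92], [-2.96, 2.96]. Speed limits (rad/s): [2.39, 2.39, 3.14, 3.14, 3.14, 3.14, 3.14].

### API

Orientations are given as [roll, pitch, yaw] about the fixed x, y, z axes, in that order (R = Rz(yaw) Ry(pitch) Rx(roll)).
In Python, from plant import env gives the robot as it stands.
- The arm moves only by the tool carry_out, never from a script. Its argument "moves" is a list of rows, each an object of numbers: "dx", "dy", "dz": the shift along the tool's x, y, z in m; "wx", "wy", "wz": the turn, a rotation vector about the tool's x, y, z in rad. In form: [{"dx": .., "dy": .., "dz": .., "wx": .., "wy": .., "wz": ..}, ...]. A call has exactly 8 rows; each row shifts and turns the commanded pose from where the row before left it, along the tool's axes as they then stand; what a row does not reach is not made up. A row lasts 1/8 s, in which the tool goes at most 62.5 mm and 10.7 degrees, less where a joint would pass 70% of its speed; a pose out of reach is approached as far as the arm can. A call with a gripper value outside its range is refused whole. "hand" is the finger opening in m, from 0 to 0.0854, set as the call begins (left out, the last holds). The fingers move at their own pace and stop on an object; the grip force is fixed at half the most. Time passes only in rows, so rows that do not move let the fingers close, or fill a call up. It gives the time, the measured TCP pose, the force and the opening at its end, in the units of the state.
- env.state(): the state, without advancing time (a new reading comes with each control period).
- env.grab_frame(name): name is "scene" or "top" or "wrist"; returns the picture (400x640x3 uint8, red, green, blue); there is no depth.
- env.camera_model(name): a dict with "camera_matrix" (3x3 intrinsics, pixels), "cam_to_world" (4x4, takes a point from camera to world coordinates); the wrist camera has in their place "tool_from_camera" (4x4, takes a point from camera to tool coordinates, whose origin is the TCP and whose axes are the flange's). Camera axes: x right, y up, looking along -z (the intrinsics and any distortion apply to the point x, -y, -z); pixel columns grow to the right and rows downward; lengths in m; the calibration is good to about 2 mm. A picture is of the moment at which its call begins: read the wrist's pose just before it. camera_model takes no time and is no camera call.
- env.close_job(): hands the job in, once; it reports no verdict.
The state is a dict: "time": time; "qpos": joint angles; "joint_vel": joint speeds; "tau": joint torques, N m; "eef_pos": TCP position; "tcp_rot": TCP orientation; "wrist_force": force on the tool from outside, world axes, zero at the start; "ft_torque": the same for the moment, N m; "width": finger opening in m.
Only numpy, scipy, OpenCV 4.12 (cv2) and the standard library are available. Lean on these libraries where they do the work, as an engineer would, in place of code of your own. Each camera call takes 0.05 s, during which the arm holds its last target.

## Working session

There is one attempt and no reset: what is moved stays moved. The work goes in short steps, Python scripts to look and compute and a tool call to move; the robot and the scene stay as the last step left them, time stands still between calls to the robot, and variables do not carry over. Pictures are saved under pics/ and viewed, and the job is handed in when it is done.

Besides the shell and the picture viewer there is one more tool, called by a JSON object that holds its "api" and its "payload", one argument or row to a line. carry_out: Moves the arm, as the interface text tells. Its arguments: {"type":"object","properties":{"moves":{"type":"array","items":{"type":"object","properties":{"dx":{"type":"number"},"dy":{"type":"number"},"dz":{"type":"number"},"wx":{"type":"number"},"wy":{"type":"number"},"wz":{"type":"number"}}}},"hand":{"type":"number"}},"required":["moves"]}

```bash
ls; mkdir -p pics; python3 - <<'E'
from plant import env
import cv2,numpy as np
np.set_printoptions(precision=4,suppress=True)
print(env.state())
for n in ["scene","top","wrist"]:
    cv2.imwrite(f"pics/{n}0.png",env.grab_frame(n)[:,:,::-1]); print(env.camera_model(n))
E
```

```text
pics
{'time': 0.0, 'qpos': array([ 1.1379,  0.4778,  0.0224,  1.5565, -0.0115,  1.1093, -0.0831]), 'joint_vel': array([ 0.0002,  0.0013,  0.002 ,  0.0001, -0.    , -0.0002,  0.0012]), 'tau': array([  0.0007, -59.6458,   1.6081, -28.12  ,   0.0125,   0.0093,
        -0.    ]), 'eef_pos': array([ 0.2151, -0.6391,  0.2303]), 'tcp_rot': array([-3.1397,  0.0002,  0.3247]), 'wrist_force': array([-0.146 ,  0.0034,  0.9547]), 'ft_torque': array([-0.0655, -0.024 , -0.0113]), 'width': 0.0855289217766488}
{'camera_matrix': array([[438.9512,   0.    , 319.9834],
       [  0.    , 438.9512, 199.8737],
       [  0.    ,   0.    ,   1.    ]]), 'cam_to_world': array([[ 0.0102, -0.8074,  0.5899,  1.0359],
       [ 0.9999,  0.0092, -0.0048, -0.0091],
       [-0.0015,  0.5899,  0.8075,  0.746 ],
       [ 0.    ,  0.    ,  0.    ,  1.    ]])}
{'camera_matrix': array([[435.7   ,   0.    , 323.7883],
       [  0.    , 435.7   , 199.4144],
       [  0.    ,   0.    ,   1.    ]]), 'cam_to_world': array([[-0.061 ,  0.9741, -0.2178,  0.3048],
       [-0.9981, -0.0603,  0.01  ,  0.0098],
       [-0.0034,  0.218 ,  0.9759,  1.0966],
       [ 0.    ,  0.    ,  0.    ,  1.    ]])}
{'camera_matrix': array([[291.0247,   0.    , 320.9702],
       [  0.    , 291.0247, 203.6121],
       [  0.    ,   0.    ,   1.    ]]), 'tool_from_camera': array([[-0.0009,  0.9539,  0.3001,  0.0778],
       [ 1.    ,  0.001 , -0.0003, -0.0012],
       [-0.0006,  0.3001, -0.9539, -0.1415],
       [ 0.    ,  0.    ,  0.    ,  1.    ]])}
```

View pics/scene0.png

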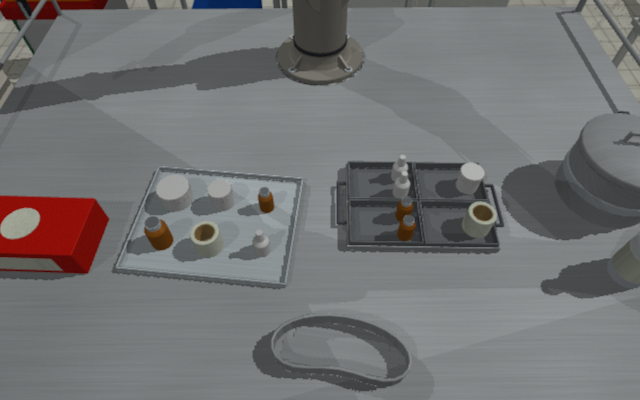

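View pics/top0.png

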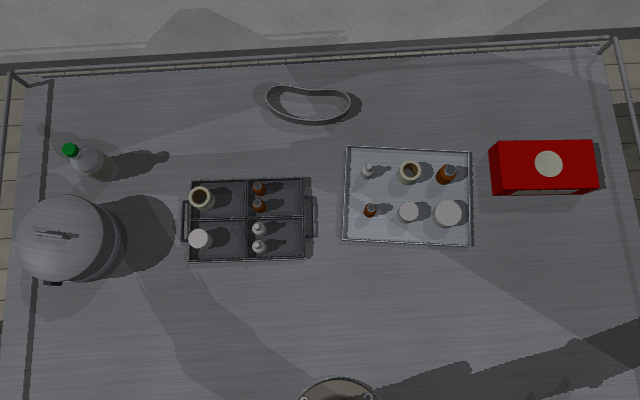

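View pics/wrist0.png

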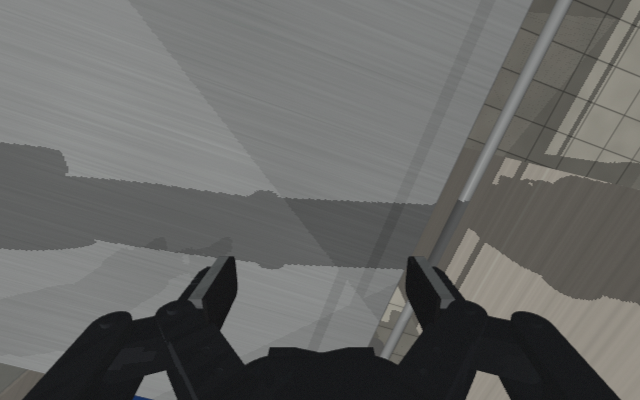

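The pictures show the tray at lower left of the scene view with six items (small vial ~(266,200), big vial ~(157,233), jar ~(219,193), big jar ~(173,192), tape ~(205,237), dropper ~(261,243)). The caddy is on the right: droppers and jars in the near bins, vials and tape in the far ones. Next I zoom in to pick pixels.

```bash
python3 - <<'E'
import cv2
s=cv2.imread("pics/scene0.png");t=cv2.imread("pics/top0.png")
def c(i,x0,x1,y0,y1,k,n): cv2.imwrite(f"pics/{n}.png",cv2.resize(i[y0:y1,x0:x1],None,fx=k,fy=k,interpolation=cv2.INTER_CUBIC))
c(s,110,310,160,290,4,"s_tray");c(s,330,510,150,260,4,"s_cad")
c(t,335,485,140,250,5,"t_tray");c(t,175,325,170,270,5,"t_cad")
E
```

```text
(no output)
```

View pics/s_tray.png

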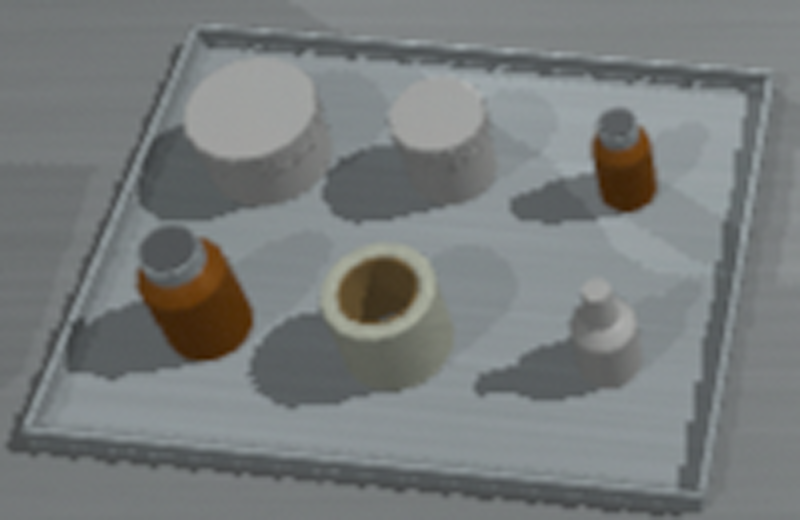

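View pics/s_cad.png

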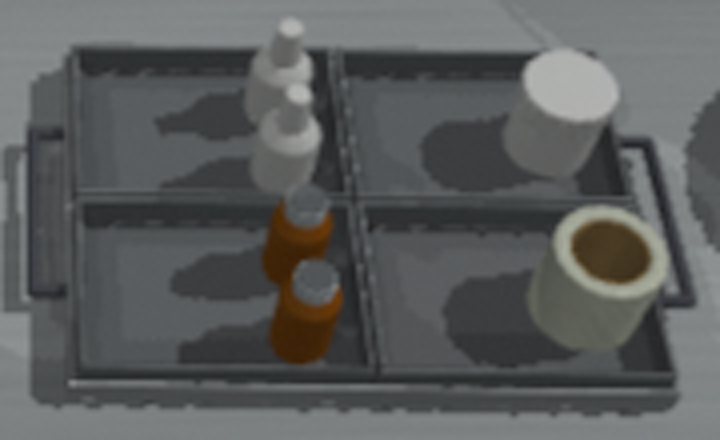

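View pics/t_tray.png

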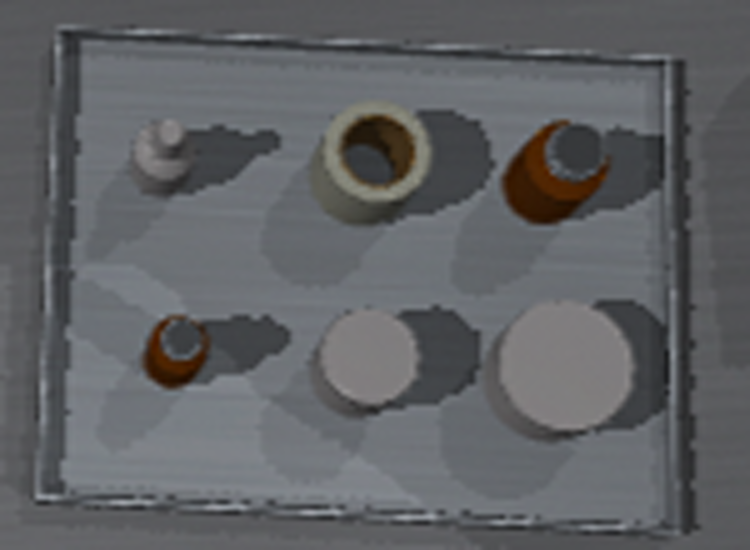

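View pics/t_cad.png

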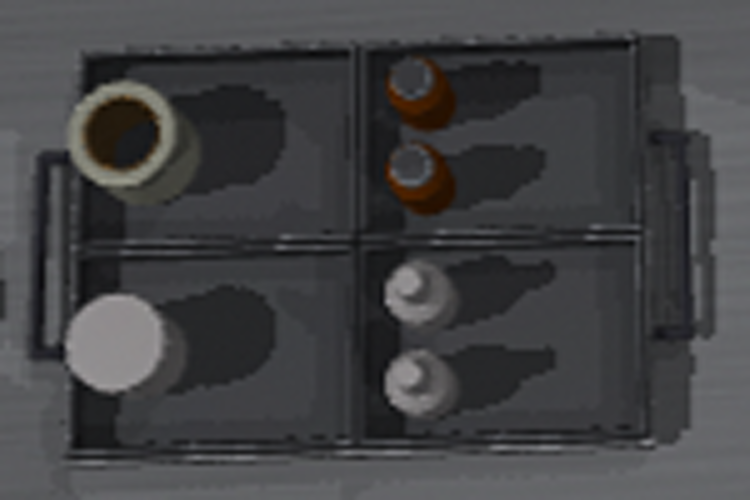

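```bash
cat > h.py <<'E'
import numpy as np
np.set_printoptions(precision=4,suppress=True)
def ray(m,T,px):
    K=m["camera_matrix"];d=np.array([(px[0]-K[0,2])/K[0,0],-(px[1]-K[1,2])/K[1,1],-1.])
    return T[:3,3],T[:3,:3]@d
def tri(rs):
    A=0;b=0
    for o,d in rs:
        d=d/np.linalg.norm(d);P=np.eye(3)-np.outer(d,d);A=A+P;b=b+P@o
    p=np.linalg.solve(A,b)
    return p,[np.linalg.norm(np.cross(p-o,d/np.linalg.norm(d))) for o,d in rs]
def atz(r,z):
    o,d=r;return o+d*(z-o[2])/d[2]
E
python3 - <<'E'
from plant import env
from h import *
ms,mt=env.camera_model("scene"),env.camera_model("top")
def S(p,o,k=4):return ray(ms,ms["cam_to_world"],[(p[0]+.5)/k-.5+o[0],(p[1]+.5)/k-.5+o[1]])
def T(p,o,k=5):return ray(mt,mt["cam_to_world"],[(p[0]+.5)/k-.5+o[0],(p[1]+.5)/k-.5+o[1]])
D=dict(vial=((619,119),(184,337)),jar=((437,115),(369,358)),dropper=((597,289),(170,133)),tape=((380,289),(378,149)),big_vial=((168,246),(577,150)),big_jar=((250,110),(566,366)),
 tBL=((772,75),(40,497)),tTL=((703,498),(65,35)),tTR=((20,438),(685,62)),tBR=((195,30),(688,532)))
for n,(a,b) in D.items():
    p,e=tri([S(a,(110,160)),T(b,(335,140))]);print(n,p,e[0])
print()
D=dict(jar=((568,88),(116,342)),tape=((611,248),(122,134)),v1=((308,203),(410,163)),v2=((318,280),(411,77)),d1=((290,28),(410,378)),d2=((298,96),(410,285)),
 c_mx_my=((72,48),(650,440)),c_px_my=((70,382),(637,38)),c_px_py=((676,375),(83,55)))
for n,(a,b) in D.items():
    p,e=tri([S(a,(330,150)),T(b,(175,170))]);print(n,p,e[0])
E
```

```text
vial [ 0.5097 -0.1143  0.0624] 0.0003948354921271215
jar [ 0.4963 -0.2065  0.0496] 0.000775566238882311
dropper [ 0.6112 -0.1163  0.0678] 0.000461276230997313
tape [ 0.6008 -0.2201  0.0531] 0.00021897048406782044
big_vial [ 0.5889 -0.3137  0.0728] 0.0007973469228916946
big_jar [ 0.4875 -0.3035  0.0436] 0.0005043108661036334
tBL [ 0.4427 -0.0417  0.0128] 0.0003196845123858397
tTL [ 0.6862 -0.0712  0.0073] 0.0013474022860690351
tTR [ 0.6511 -0.3941  0.0053] 0.0024703525651404118
tBR [ 0.4053 -0.3609  0.0107] 0.002087978210791601

jar [0.4613 0.3073 0.0529] 0.0005589152010814132
tape [0.5634 0.3042 0.0565] 0.00011188867519173847
v1 [0.5389 0.1624 0.0615] 0.00031276800873441483
v2 [0.5825 0.1614 0.0601] 0.0001064720886777689
d1 [0.4333 0.1647 0.0693] 0.00028015349296782026
d2 [0.4779 0.1635 0.0685] 0.00020083657914651102
c_mx_my [0.4018 0.0559 0.0191] 0.0009940622769206123
c_px_my [0.6086 0.0488 0.0128] 0.0024067435420572236
c_px_py [0.6143 0.3334 0.0236] 3.1892137156816224e-05
```

The two fixed views triangulate well: ray misses are under 1 mm and the heights match the text. I'll turn the jaws to the diagonal, which gives the most room in the bins and on the tray, and travel towards the vial.

{"api": "carry_out", "payload": {
  "moves": [
    {"wz": -0.115},
    {"wz": -0.115},
    {"wz": -0.115},
    {"wz": -0.115},
    {"dx": 0.048, "dy": -0.0135},
    {"dx": 0.048, "dy": -0.0135},
    {"dx": 0.048, "dy": -0.0135},
    {"dx": 0.048, "dy": -0.0135}
  ],
  "hand": 0.0854
}}

```text
invalid input at $.moves[0]: expected keys dx, dy, dz, wx, wy, wz
```

{"api": "carry_out", "payload": {
  "moves": [
    {"dx": 0.048, "dy": -0.0135},
    {"dx": 0.048, "dy": -0.0135},
    {"dx": 0.048, "dy": -0.0135},
    {"dx": 0.048, "dy": -0.0135},
    {"dx": 0.048, "dy": -0.0135},
    {"dx": 0.048, "dy": -0.0135},
    {},
    {}
  ]
}}

```text
invalid input at $.moves[0]: expected keys dx, dy, dz, wx, wy, wz
```

```bash
cat >> h.py <<'E'
from scipy.spatial.transform import Rotation as Ro
def TR(s):
    T=np.eye(4);T[:3,:3]=Ro.from_euler('xyz',s["tcp_rot"]).as_matrix();T[:3,3]=s["eef_pos"];return T
def go(s,tgt,yaw=None):
    T=TR(s);R=T[:3,:3];print("pos",T[:3,3],"rpy",s["tcp_rot"],"w",round(s["width"],4),"F",s["wrist_force"],"t",s["time"])
    print("tool delta",R.T@(np.array(tgt)-T[:3,3]))
    if yaw is not None: print("rotvec",Ro.from_matrix(R.T@Ro.from_euler('xyz',[np.pi,0,yaw]).as_matrix()).as_rotvec())
E
python3 - <<'E'
from plant import env
from h import *
import cv2
s=env.state();cv2.imwrite("pics/w1.png",env.grab_frame("wrist")[:,:,::-1])
print(s["qpos"]);go(s,[.5097,-.1143,.15],0.785)
m=env.camera_model("wrist");T=TR(s)@m["tool_from_camera"];np.savez("w1.npz",T=T)
K=m["camera_matrix"]
for n,p in dict(vial=[.5097,-.1143,.0624],jar=[.4963,-.2065,.0496],dropper=[.6112,-.1163,.0678],tape=[.6008,-.2201,.0531],bv=[.5889,-.3137,.0728],bj=[.4875,-.3035,.0436]).items():
    c=np.linalg.inv(T)@np.r_[p,1];print(n,K[0,2]-K[0,0]*c[0]/c[2],K[1,2]+K[1,1]*c[1]/c[2])
E
```

```text
[ 1.1379  0.4777  0.0223  1.5562 -0.0115  1.1093 -0.0831]
pos [ 0.2153 -0.6393  0.2305] rpy [-3.1401  0.0001  0.3248] w 0.0856 F [-0.9736 -0.2461 -0.059 ] t 0.15
tool delta [ 0.4466 -0.4034  0.0811]
rotvec [-0.0014 -0.0002 -0.4602]
vial -312.1514413342848 -495.3165480528406
jar -122.12476202190305 -362.51891993898965
dropper -388.1868768187513 -824.2547101977852
tape -125.8852971684334 -609.6985339574383
bv 1.213361768670552 -564.1248841484603
bj 26.011510935475542 -273.50250173142257
```

View pics/w1.png

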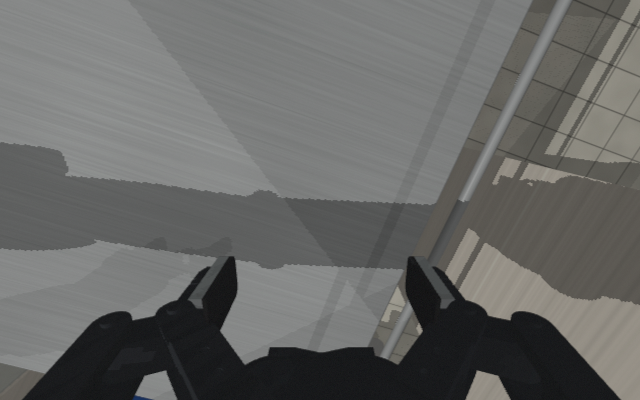

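The moves were refused because every row needs all six keys, so the arm hasn't moved (the picture is the same as at the start). I'm resending in full form.

{"api": "carry_out", "payload": {
  "moves": [
    {"dx": 0, "dy": 0, "dz": 0, "wx": 0, "wy": 0, "wz": -0.115},
    {"dx": 0, "dy": 0, "dz": 0, "wx": 0, "wy": 0, "wz": -0.115},
    {"dx": 0, "dy": 0, "dz": 0, "wx": 0, "wy": 0, "wz": -0.115},
    {"dx": 0, "dy": 0, "dz": 0, "wx": 0, "wy": 0, "wz": -0.115},
    {"dx": 0.048, "dy": -0.0135, "dz": 0, "wx": 0, "wy": 0, "wz": 0},
    {"dx": 0.048, "dy": -0.0135, "dz": 0, "wx": 0, "wy": 0, "wz": 0},
    {"dx": 0.048, "dy": -0.0135, "dz": 0, "wx": 0, "wy": 0, "wz": 0},
    {"dx": 0.048, "dy": -0.0135, "dz": 0, "wx": 0, "wy": 0, "wz": 0}
  ],
  "hand": 0.0854
}}

```text
time: 1.2
eef_pos: [0.3137, -0.4643, 0.2313]
tcp_rot: [3.142, -0.0, 0.785]
wrist_force: [0.6, 1.5, -1.0]
width: 0.0856
```

{"api": "carry_out", "payload": {
  "moves": [
    {"dx": 0.048, "dy": -0.0135, "dz": 0, "wx": 0, "wy": 0, "wz": 0},
    {"dx": 0.048, "dy": -0.0135, "dz": 0, "wx": 0, "wy": 0, "wz": 0},
    {"dx": 0.048, "dy": -0.0135, "dz": 0, "wx": 0, "wy": 0, "wz": 0},
    {"dx": 0.048, "dy": -0.0135, "dz": 0, "wx": 0, "wy": 0, "wz": 0},
    {"dx": 0.048, "dy": -0.0135, "dz": 0, "wx": 0, "wy": 0, "wz": 0},
    {"dx": 0.048, "dy": -0.0135, "dz": 0, "wx": 0, "wy": 0, "wz": 0},
    {"dx": 0, "dy": 0, "dz": 0, "wx": 0, "wy": 0, "wz": 0},
    {"dx": 0, "dy": 0, "dz": 0, "wx": 0, "wy": 0, "wz": 0}
  ]
}}

```text
time: 2.2
eef_pos: [0.4592, -0.2056, 0.2312]
tcp_rot: [-3.141, 0.001, 0.785]
wrist_force: [-0.5, 0.6, -0.3]
width: 0.0855
```

```bash
cat > look.py <<'E'
import sys,cv2
from plant import env
from h import *
n=sys.argv[1];tgt=[float(v) for v in sys.argv[2].split(',')]
s=env.state();cv2.imwrite(f"pics/{n}.png",env.grab_frame("wrist")[:,:,::-1])
print(s["qpos"]);go(s,tgt,0.785)
m=env.camera_model("wrist");T=TR(s)@m["tool_from_camera"];np.savez(n+".npz",T=T,K=m["camera_matrix"])
K=m["camera_matrix"]
P=dict(vial=[.5097,-.1143,.0624],jar=[.4963,-.2065,.0496],dropper=[.6112,-.1163,.0678],tape=[.6008,-.2201,.0531],bv=[.5889,-.3137,.0728],bj=[.4875,-.3035,.0436])
P.update(sjar=[0.4613,0.3073,0.0529],stape=[.5634,.3042,.0565],sv1=[.5389,.1624,.0615],sv2=[.5825,.1614,.0601],sd1=[.4333,.1647,.0693],sd2=[.4779,.1635,.0685],
 gv=[.559,.093,.007],gj=[.459,.237,.007],gd=[.454,.094,.007],gt=[.5615,.234,.007])
for k,p in P.items():
    c=np.linalg.inv(T)@np.r_[p,1]
    u,v=K[0,2]-K[0,0]*c[0]/c[2],K[1,2]+K[1,1]*c[1]/c[2]
    if 0<u<640 and 0<v<400: print(k,round(u,1),round(v,1))
E
python3 look.py w2 .5097,-.1143,.15
```

```text
[ 0.586   0.2155 -0.3316  1.9407  0.0836  0.9988 -0.5699]
pos [ 0.4592 -0.2056  0.2312] rpy [-3.1415  0.0007  0.7847] w 0.0855 F [-0.4652  0.6064 -0.2974] t 2.2
tool delta [ 0.1003 -0.0289  0.0811]
rotvec [-0.0001  0.0007 -0.0003]
vial 292.3 88.6
jar 345.6 161.4
dropper 370.3 4.5
tape 428.0 99.9
bv 482.0 174.6
bj 395.2 222.1
```

View pics/w2.png

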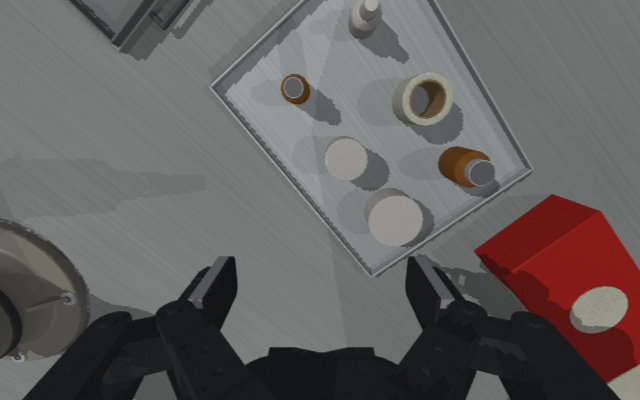

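The wrist picture confirms the triangulation: vial seal at (293,87) against a predicted (292,89), jar at (346,159) against (346,161), dropper tip at (370,5). The tape ring at about (425,98) is a few pixels off, so I'll recheck it later. Moving above the vial.

{"api": "carry_out", "payload": {
  "moves": [
    {"dx": 0.025, "dy": -0.0072, "dz": 0.02, "wx": 0, "wy": 0, "wz": 0},
    {"dx": 0.025, "dy": -0.0072, "dz": 0.02, "wx": 0, "wy": 0, "wz": 0},
    {"dx": 0.025, "dy": -0.0072, "dz": 0.02, "wx": 0, "wy": 0, "wz": 0},
    {"dx": 0.025, "dy": -0.0072, "dz": 0.02, "wx": 0, "wy": 0, "wz": 0},
    {"dx": 0, "dy": 0, "dz": 0, "wx": 0, "wy": 0, "wz": 0},
    {"dx": 0, "dy": 0, "dz": 0, "wx": 0, "wy": 0, "wz": 0},
    {"dx": 0, "dy": 0, "dz": 0, "wx": 0, "wy": 0, "wz": 0},
    {"dx": 0, "dy": 0, "dz": 0, "wx": 0, "wy": 0, "wz": 0}
  ]
}}

```text
time: 3.25
eef_pos: [0.51, -0.115, 0.1519]
tcp_rot: [3.141, -0.0, 0.783]
wrist_force: [-0.7, -0.6, -0.4]
width: 0.0855
```

```bash
python3 look.py w3 .5097,-.1143,.010
```

```text
[ 0.4066  0.3495 -0.3679  1.9748  0.1662  0.8449 -0.8393]
pos [ 0.51   -0.115   0.1519] rpy [ 3.1406 -0.0002  0.7832] w 0.0855 F [-0.7247 -0.5917 -0.3861] t 3.25
tool delta [ 0.0002 -0.0009  0.1419]
rotvec [ 0.001  -0.0002 -0.0018]
vial 320.7 209.5
jar 379.2 279.0
dropper 418.3 122.3
tape 479.1 216.8
bv 542.0 302.8
bj 433.2 337.9
gd 114.5 78.0
```

View pics/w3.png

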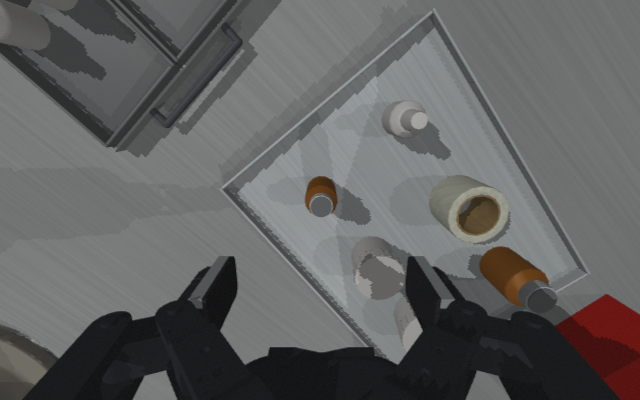

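The vial seal sits at (320,205), so it is centred between the jaws. All things appear about 3 mm further along tool x than predicted, which is within the calibration spread, so I split the difference. Descending around the vial.

{"api": "carry_out", "payload": {
  "moves": [
    {"dx": 0.0015, "dy": -0.0009, "dz": 0.025, "wx": 0, "wy": 0, "wz": 0},
    {"dx": 0, "dy": 0, "dz": 0.025, "wx": 0, "wy": 0, "wz": 0},
    {"dx": 0, "dy": 0, "dz": 0.025, "wx": 0, "wy": 0, "wz": 0},
    {"dx": 0, "dy": 0, "dz": 0.025, "wx": 0, "wy": 0, "wz": 0},
    {"dx": 0, "dy": 0, "dz": 0.02, "wx": 0, "wy": 0, "wz": 0},
    {"dx": 0, "dy": 0, "dz": 0.02, "wx": 0, "wy": 0, "wz": 0},
    {"dx": 0, "dy": 0, "dz": 0, "wx": 0, "wy": 0, "wz": 0},
    {"dx": 0, "dy": 0, "dz": 0, "wx": 0, "wy": 0, "wz": 0}
  ],
  "hand": 0.07
}}

```text
time: 4.3
eef_pos: [0.511, -0.1124, 0.012]
tcp_rot: [3.141, -0.0, 0.785]
wrist_force: [0.1, 0.2, -0.1]
width: 0.0699
```

{"api": "carry_out", "payload": {
  "moves": [
    {"dx": 0, "dy": 0, "dz": 0, "wx": 0, "wy": 0, "wz": 0},
    {"dx": 0, "dy": 0, "dz": 0, "wx": 0, "wy": 0, "wz": 0},
    {"dx": 0, "dy": 0, "dz": 0, "wx": 0, "wy": 0, "wz": 0},
    {"dx": 0, "dy": 0, "dz": 0, "wx": 0, "wy": 0, "wz": 0},
    {"dx": 0, "dy": 0, "dz": 0, "wx": 0, "wy": 0, "wz": 0},
    {"dx": 0, "dy": 0, "dz": 0, "wx": 0, "wy": 0, "wz": 0},
    {"dx": 0, "dy": 0, "dz": 0, "wx": 0, "wy": 0, "wz": 0},
    {"dx": 0, "dy": 0, "dz": 0, "wx": 0, "wy": 0, "wz": 0}
  ],
  "hand": 0.022
}}

```text
time: 5.3
eef_pos: [0.5109, -0.1124, 0.0122]
tcp_rot: [3.141, -0.0, 0.785]
wrist_force: [-1.9, -0.4, 6.3]
width: 0.0284
```

{"api": "carry_out", "payload": {
  "moves": [
    {"dx": 0, "dy": 0, "dz": -0.02, "wx": 0, "wy": 0, "wz": 0},
    {"dx": 0, "dy": 0, "dz": -0.04, "wx": 0, "wy": 0, "wz": 0},
    {"dx": 0, "dy": 0, "dz": -0.04, "wx": 0, "wy": 0, "wz": 0},
    {"dx": 0, "dy": 0, "dz": -0.04, "wx": 0, "wy": 0, "wz": 0},
    {"dx": 0.03, "dy": -0.0185, "dz": 0, "wx": 0, "wy": 0, "wz": 0},
    {"dx": 0.03, "dy": -0.0185, "dz": 0, "wx": 0, "wy": 0, "wz": 0},
    {"dx": 0.03, "dy": -0.0185, "dz": 0, "wx": 0, "wy": 0, "wz": 0},
    {"dx": 0, "dy": 0, "dz": 0, "wx": 0, "wy": 0, "wz": 0}
  ]
}}

```text
time: 6.3
eef_pos: [0.5354, -0.0058, 0.1517]
tcp_rot: [-3.141, -0.002, 0.79]
wrist_force: [0.4, -0.2, -0.9]
width: 0.0286
```

```bash
python3 look.py w4 .559,.093,.15
```

```text
[ 0.2311  0.3745 -0.4115  1.9443  0.1925  0.8595 -1.0618]
pos [ 0.5354 -0.0058  0.1517] rpy [-3.1412 -0.0018  0.7901] w 0.0286 F [ 0.4354 -0.237  -0.9042] t 6.3
tool delta [ 0.0868 -0.0528  0.0019]
rotvec [-0.0004 -0.0018  0.0051]
vial 383.8 306.4
jar 429.3 359.0
dropper 477.4 240.1
tape 523.6 309.8
bv 579.2 386.6
sv1 159.6 48.1
sv2 199.4 0.1
sd1 69.8 152.0
sd2 104.2 110.0
gv 264.8 102.6
gj 70.6 65.1
gd 194.1 179.7
```

View pics/w4.png

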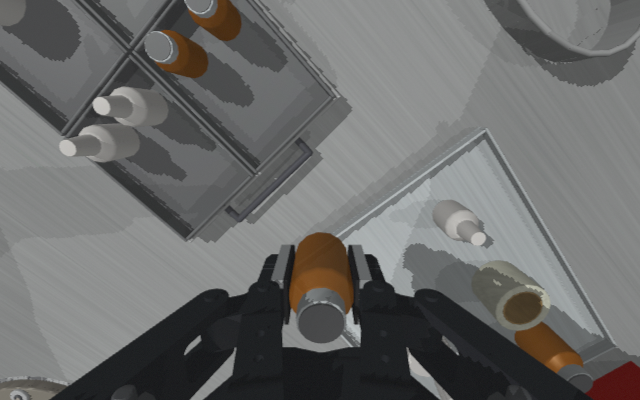

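The vial hangs upright in the jaws, and the target at (265,103) lies in the middle of the free half of the vial bin. Moving over and lowering.

{"api": "carry_out", "payload": {
  "moves": [
    {"dx": 0.029, "dy": -0.0176, "dz": 0, "wx": 0, "wy": 0, "wz": 0},
    {"dx": 0.029, "dy": -0.0176, "dz": 0, "wx": 0, "wy": 0, "wz": 0},
    {"dx": 0.029, "dy": -0.0176, "dz": 0, "wx": 0, "wy": 0, "wz": 0},
    {"dx": 0, "dy": 0, "dz": 0, "wx": 0, "wy": 0, "wz": 0},
    {"dx": 0, "dy": 0, "dz": 0.03, "wx": 0, "wy": 0, "wz": 0},
    {"dx": 0, "dy": 0, "dz": 0.03, "wx": 0, "wy": 0, "wz": 0},
    {"dx": 0, "dy": 0, "dz": 0.03, "wx": 0, "wy": 0, "wz": 0},
    {"dx": 0, "dy": 0, "dz": 0, "wx": 0, "wy": 0, "wz": 0}
  ]
}}

```text
time: 7.35
eef_pos: [0.5572, 0.0867, 0.0593]
tcp_rot: [-3.14, 0.005, 0.783]
wrist_force: [-0.6, -0.6, 0.1]
width: 0.0282
```

```bash
python3 look.py w5 .559,.093,.0165
```

```text
[ 0.0297  0.5494 -0.38    1.9318  0.299   0.7207 -1.3153]
pos [0.5572 0.0867 0.0593] rpy [-3.1397  0.0052  0.7827] w 0.0282 F [-0.6345 -0.6219  0.0673] t 7.35
tool delta [ 0.006  -0.0031  0.0428]
rotvec [-0.0019  0.0052 -0.0023]
sv1 187.7 192.0
sv2 247.1 129.0
sd1 61.3 325.1
sd2 108.8 274.9
gv 317.4 218.6
gj 62.8 176.4
gd 222.9 306.3
gt 154.1 61.8
```

View pics/w5.png

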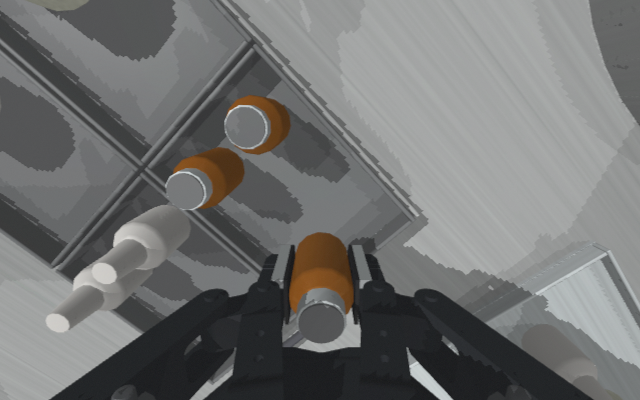

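{"api": "carry_out", "payload": {
  "moves": [
    {"dx": 0.006, "dy": -0.003, "dz": 0, "wx": 0, "wy": 0.005, "wz": 0},
    {"dx": 0, "dy": 0, "dz": 0.02, "wx": 0, "wy": 0, "wz": 0},
    {"dx": 0, "dy": 0, "dz": 0.013, "wx": 0, "wy": 0, "wz": 0},
    {"dx": 0, "dy": 0, "dz": 0.004, "wx": 0, "wy": 0, "wz": 0},
    {"dx": 0, "dy": 0, "dz": 0.004, "wx": 0, "wy": 0, "wz": 0},
    {"dx": 0, "dy": 0, "dz": 0, "wx": 0, "wy": 0, "wz": 0},
    {"dx": 0, "dy": 0, "dz": 0, "wx": 0, "wy": 0, "wz": 0},
    {"dx": 0, "dy": 0, "dz": 0, "wx": 0, "wy": 0, "wz": 0}
  ]
}}

```text
time: 8.4
eef_pos: [0.5617, 0.096, 0.0206]
tcp_rot: [3.141, -0.005, 0.785]
wrist_force: [-0.5, 0.8, -0.2]
width: 0.0282
```

{"api": "carry_out", "payload": {
  "moves": [
    {"dx": 0, "dy": 0, "dz": 0.002, "wx": 0, "wy": -0.005, "wz": 0},
    {"dx": 0, "dy": 0, "dz": 0.002, "wx": 0, "wy": 0, "wz": 0},
    {"dx": 0, "dy": 0, "dz": 0, "wx": 0, "wy": 0, "wz": 0},
    {"dx": 0, "dy": 0, "dz": 0, "wx": 0, "wy": 0, "wz": 0},
    {"dx": 0, "dy": 0, "dz": 0, "wx": 0, "wy": 0, "wz": 0},
    {"dx": 0, "dy": 0, "dz": 0, "wx": 0, "wy": 0, "wz": 0},
    {"dx": 0, "dy": 0, "dz": 0, "wx": 0, "wy": 0, "wz": 0},
    {"dx": 0, "dy": 0, "dz": 0, "wx": 0, "wy": 0, "wz": 0}
  ]
}}

```text
time: 9.4
eef_pos: [0.5614, 0.0959, 0.0163]
tcp_rot: [-3.142, 0.0, 0.785]
wrist_force: [0.1, -0.3, -0.5]
width: 0.0282
```

{"api": "carry_out", "payload": {
  "moves": [
    {"dx": 0, "dy": 0, "dz": 0.001, "wx": 0, "wy": 0, "wz": 0},
    {"dx": 0, "dy": 0, "dz": 0, "wx": 0, "wy": 0, "wz": 0},
    {"dx": 0, "dy": 0, "dz": 0, "wx": 0, "wy": 0, "wz": 0},
    {"dx": 0, "dy": 0, "dz": 0, "wx": 0, "wy": 0, "wz": 0},
    {"dx": 0, "dy": 0, "dz": 0, "wx": 0, "wy": 0, "wz": 0},
    {"dx": 0, "dy": 0, "dz": 0, "wx": 0, "wy": 0, "wz": 0},
    {"dx": 0, "dy": 0, "dz": 0, "wx": 0, "wy": 0, "wz": 0},
    {"dx": 0, "dy": 0, "dz": 0, "wx": 0, "wy": 0, "wz": 0}
  ]
}}

```text
time: 10.4
eef_pos: [0.5615, 0.0959, 0.0162]
tcp_rot: [3.141, 0.0, 0.785]
wrist_force: [-2.7, -1.0, 8.9]
width: 0.0286
```

Contact shows (8.9 N upward on the tool), so the vial stands on the bin floor. Releasing, then lifting.

{"api": "carry_out", "payload": {
  "moves": [
    {"dx": 0, "dy": 0, "dz": 0, "wx": 0, "wy": 0, "wz": 0},
    {"dx": 0, "dy": 0, "dz": 0, "wx": 0, "wy": 0, "wz": 0},
    {"dx": 0, "dy": 0, "dz": 0, "wx": 0, "wy": 0, "wz": 0},
    {"dx": 0, "dy": 0, "dz": -0.01, "wx": 0, "wy": 0, "wz": 0},
    {"dx": 0, "dy": 0, "dz": -0.02, "wx": 0, "wy": 0, "wz": 0},
    {"dx": 0, "dy": 0, "dz": -0.03, "wx": 0, "wy": 0, "wz": 0},
    {"dx": 0, "dy": 0, "dz": -0.03, "wx": 0, "wy": 0, "wz": 0},
    {"dx": 0, "dy": 0, "dz": -0.05, "wx": 0, "wy": 0, "wz": 0}
  ],
  "hand": 0.05
}}

```text
time: 11.4
eef_pos: [0.5606, 0.0957, 0.1568]
tcp_rot: [-3.141, 0.001, 0.785]
wrist_force: [0.1, -0.0, 0.5]
width: 0.0501
```

```bash
python3 look.py w6 .497,-.2055,.15
```

```text
[ 0.0617  0.4229 -0.4319  1.8607  0.2196  0.9063 -1.2591]
pos [0.5606 0.0957 0.1568] rpy [-3.1407  0.0013  0.7849] w 0.0501 F [ 0.1102 -0.0343  0.4862] t 11.4
tool delta [-0.2578  0.1682  0.007 ]
rotvec [-0.0009  0.0013 -0.0001]
vial 429.5 375.2
dropper 516.5 322.9
tape 553.7 375.2
sjar 47.9 110.5
stape 119.2 8.1
sv1 245.9 170.9
sv2 282.8 133.2
sd1 163.0 255.2
sd2 195.8 222.0
gv 322.4 193.7
gj 151.0 164.2
gd 255.1 257.4
gt 217.5 89.1
```

View pics/w6.png

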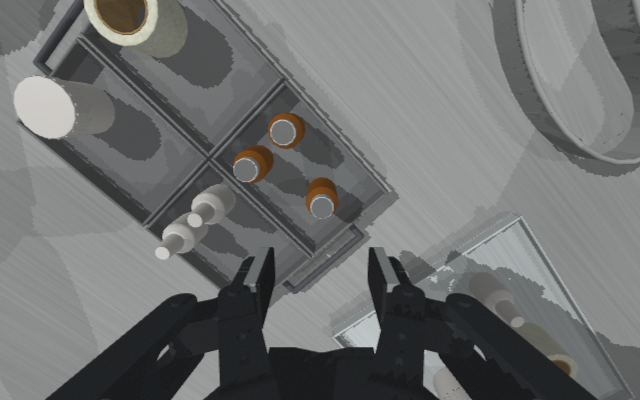

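The vial now stands upright in the vial bin (seal at (321,206), stock seals at (246,168) and (286,131)). Next is the jar.

{"api": "carry_out", "payload": {
  "moves": [
    {"dx": -0.043, "dy": 0.028, "dz": 0, "wx": 0, "wy": 0, "wz": 0},
    {"dx": -0.043, "dy": 0.028, "dz": 0, "wx": 0, "wy": 0, "wz": 0},
    {"dx": -0.043, "dy": 0.028, "dz": 0, "wx": 0, "wy": 0, "wz": 0},
    {"dx": -0.043, "dy": 0.028, "dz": 0, "wx": 0, "wy": 0, "wz": 0},
    {"dx": -0.043, "dy": 0.028, "dz": 0, "wx": 0, "wy": 0, "wz": 0},
    {"dx": -0.043, "dy": 0.028, "dz": 0.007, "wx": 0, "wy": 0, "wz": 0},
    {"dx": 0, "dy": 0, "dz": 0, "wx": 0, "wy": 0, "wz": 0},
    {"dx": 0, "dy": 0, "dz": 0, "wx": 0, "wy": 0, "wz": 0}
  ],
  "hand": 0.08
}}

```text
time: 12.45
eef_pos: [0.498, -0.2048, 0.1493]
tcp_rot: [3.141, -0.001, 0.785]
wrist_force: [0.3, -0.3, -0.1]
width: 0.0802
```

```bash
python3 look.py w7 .497,-.2055,.012
```

```text
[ 0.5575  0.3742 -0.3471  1.9429  0.1657  0.8505 -0.6631]
pos [ 0.498  -0.2048  0.1493] rpy [ 3.1407 -0.001   0.7847] w 0.0802 F [ 0.3476 -0.3061 -0.1421] t 12.45
tool delta [-0.0014 -0.0004  0.1373]
rotvec [ 0.0009 -0.001  -0.0003]
vial 247.6 120.4
jar 321.5 208.8
dropper 347.6 10.5
tape 426.2 133.4
bv 496.2 229.6
bj 385.8 279.8
```

View pics/w7.png

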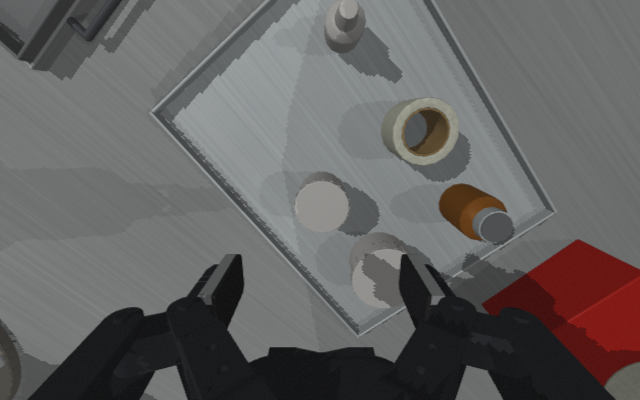

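The jar lid sits at (322,206), centred between the jaws. Descending and gripping.

{"api": "carry_out", "payload": {
  "moves": [
    {"dx": 0, "dy": -0.0004, "dz": 0.027, "wx": 0, "wy": 0, "wz": 0},
    {"dx": 0, "dy": 0, "dz": 0.025, "wx": 0, "wy": 0, "wz": 0},
    {"dx": 0, "dy": 0, "dz": 0.025, "wx": 0, "wy": 0, "wz": 0},
    {"dx": 0, "dy": 0, "dz": 0.02, "wx": 0, "wy": 0, "wz": 0},
    {"dx": 0, "dy": 0, "dz": 0.02, "wx": 0, "wy": 0, "wz": 0},
    {"dx": 0, "dy": 0, "dz": 0.02, "wx": 0, "wy": 0, "wz": 0},
    {"dx": 0, "dy": 0, "dz": 0, "wx": 0, "wy": 0, "wz": 0},
    {"dx": 0, "dy": 0, "dz": 0, "wx": 0, "wy": 0, "wz": 0}
  ]
}}

```text
time: 13.5
eef_pos: [0.4983, -0.2041, 0.0122]
tcp_rot: [3.141, -0.001, 0.786]
wrist_force: [-0.1, -0.2, -0.2]
width: 0.0799
```

{"api": "carry_out", "payload": {
  "moves": [
    {"dx": 0, "dy": 0, "dz": 0, "wx": 0, "wy": 0, "wz": 0},
    {"dx": 0, "dy": 0, "dz": 0, "wx": 0, "wy": 0, "wz": 0},
    {"dx": 0, "dy": 0, "dz": 0, "wx": 0, "wy": 0, "wz": 0},
    {"dx": 0, "dy": 0, "dz": 0, "wx": 0, "wy": 0, "wz": 0},
    {"dx": 0, "dy": 0, "dz": 0, "wx": 0, "wy": 0, "wz": 0},
    {"dx": 0, "dy": 0, "dz": 0, "wx": 0, "wy": 0, "wz": 0},
    {"dx": 0, "dy": 0, "dz": 0, "wx": 0, "wy": 0, "wz": 0},
    {"dx": 0, "dy": 0, "dz": 0, "wx": 0, "wy": 0, "wz": 0}
  ],
  "hand": 0.038
}}

```text
time: 14.5
eef_pos: [0.4979, -0.2051, 0.0123]
tcp_rot: [3.14, -0.0, 0.785]
wrist_force: [-1.0, 1.6, 6.2]
width: 0.0468
```

{"api": "carry_out", "payload": {
  "moves": [
    {"dx": 0, "dy": 0, "dz": -0.02, "wx": 0, "wy": 0, "wz": 0},
    {"dx": 0, "dy": 0, "dz": -0.04, "wx": 0, "wy": 0, "wz": 0},
    {"dx": 0, "dy": 0, "dz": -0.04, "wx": 0, "wy": 0, "wz": 0},
    {"dx": 0, "dy": 0, "dz": -0.04, "wx": 0, "wy": 0, "wz": 0},
    {"dx": 0.0317, "dy": -0.0377, "dz": 0, "wx": 0, "wy": 0, "wz": 0},
    {"dx": 0.0317, "dy": -0.0377, "dz": 0, "wx": 0, "wy": 0, "wz": 0},
    {"dx": 0.0317, "dy": -0.0377, "dz": 0, "wx": 0, "wy": 0, "wz": 0},
    {"dx": 0.0317, "dy": -0.0377, "dz": 0, "wx": 0, "wy": 0, "wz": 0}
  ]
}}

```text
time: 15.5
eef_pos: [0.4802, -0.0073, 0.1517]
tcp_rot: [3.141, -0.0, 0.784]
wrist_force: [0.5, -0.5, -0.9]
width: 0.0469
```

{"api": "carry_out", "payload": {
  "moves": [
    {"dx": 0.0317, "dy": -0.0377, "dz": 0, "wx": 0, "wy": 0, "wz": 0},
    {"dx": 0.0317, "dy": -0.0377, "dz": 0, "wx": 0, "wy": 0, "wz": 0},
    {"dx": 0.0317, "dy": -0.0377, "dz": 0, "wx": 0, "wy": 0, "wz": 0},
    {"dx": 0.0317, "dy": -0.0377, "dz": 0, "wx": 0, "wy": 0, "wz": 0},
    {"dx": 0, "dy": 0, "dz": 0, "wx": 0, "wy": 0, "wz": 0},
    {"dx": 0, "dy": 0, "dz": 0, "wx": 0, "wy": 0, "wz": 0},
    {"dx": 0, "dy": 0, "dz": 0, "wx": 0, "wy": 0, "wz": 0},
    {"dx": 0, "dy": 0, "dz": 0, "wx": 0, "wy": 0, "wz": 0}
  ]
}}

```text
time: 16.5
eef_pos: [0.4639, 0.1863, 0.1513]
tcp_rot: [3.141, 0.0, 0.783]
wrist_force: [0.6, -0.0, -0.2]
width: 0.0467
```

```bash
python3 look.py w8 .460,.237,.0175
```

```text
[-0.0685  0.3375 -0.5214  2.0171  0.2236  0.8419 -1.5038]
pos [0.4639 0.1863 0.1513] rpy [3.1412 0.0003 0.7826] w 0.0467 F [ 0.6047 -0.0184 -0.1955] t 16.5
tool delta [ 0.033  -0.0387  0.1337]
rotvec [ 0.0004  0.0004 -0.0024]
vial 561.9 376.1
sjar 209.3 105.0
sv1 408.7 166.7
sv2 452.3 127.6
sd1 314.3 253.7
sd2 353.3 219.5
gv 452.6 190.8
gj 281.4 160.9
gd 375.0 256.2
gt 359.8 83.5
```

View pics/w8.png

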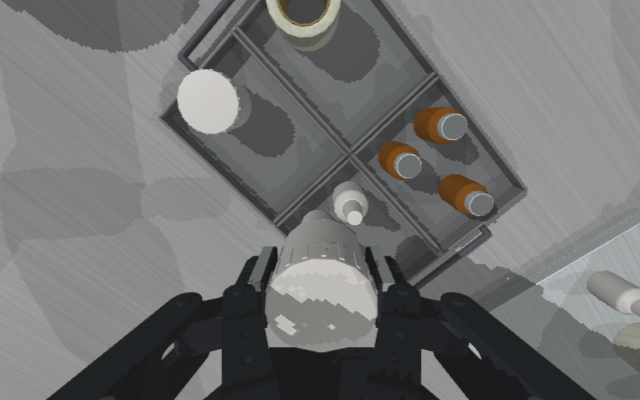

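The jar is held. The target at (281,161) lies midway across the jar bin, whose corners are at (163,117), (237,30), (347,155) and (275,222), and clear of the stock jar. Lowering.

{"api": "carry_out", "payload": {
  "moves": [
    {"dx": 0.0165, "dy": -0.0193, "dz": 0, "wx": 0, "wy": 0, "wz": 0},
    {"dx": 0.0165, "dy": -0.0193, "dz": 0, "wx": 0, "wy": 0, "wz": 0},
    {"dx": 0, "dy": 0, "dz": 0.03, "wx": 0, "wy": 0, "wz": 0},
    {"dx": 0, "dy": 0, "dz": 0.03, "wx": 0, "wy": 0, "wz": 0},
    {"dx": 0, "dy": 0, "dz": 0.03, "wx": 0, "wy": 0, "wz": 0},
    {"dx": 0, "dy": 0, "dz": 0.03, "wx": 0, "wy": 0, "wz": 0},
    {"dx": 0, "dy": 0, "dz": 0, "wx": 0, "wy": 0, "wz": 0},
    {"dx": 0, "dy": 0, "dz": 0, "wx": 0, "wy": 0, "wz": 0}
  ]
}}

```text
time: 17.55
eef_pos: [0.4603, 0.2385, 0.0322]
tcp_rot: [3.141, -0.001, 0.784]
wrist_force: [-1.0, 0.3, -0.2]
width: 0.0468
```

{"api": "carry_out", "payload": {
  "moves": [
    {"dx": 0, "dy": 0, "dz": 0.006, "wx": 0, "wy": 0, "wz": 0},
    {"dx": 0, "dy": 0, "dz": 0.004, "wx": 0, "wy": 0, "wz": 0},
    {"dx": 0, "dy": 0, "dz": 0.003, "wx": 0, "wy": 0, "wz": 0},
    {"dx": 0, "dy": 0, "dz": 0.002, "wx": 0, "wy": 0, "wz": 0},
    {"dx": 0, "dy": 0, "dz": 0, "wx": 0, "wy": 0, "wz": 0},
    {"dx": 0, "dy": 0, "dz": 0, "wx": 0, "wy": 0, "wz": 0},
    {"dx": 0, "dy": 0, "dz": 0, "wx": 0, "wy": 0, "wz": 0},
    {"dx": 0, "dy": 0, "dz": 0, "wx": 0, "wy": 0, "wz": 0}
  ]
}}

```text
time: 18.55
eef_pos: [0.4597, 0.2383, 0.0164]
tcp_rot: [3.142, -0.0, 0.785]
wrist_force: [-0.4, -0.7, 2.8]
width: 0.0465
```

Contact is at the expected height. Releasing and lifting.

{"api": "carry_out", "payload": {
  "moves": [
    {"dx": 0, "dy": 0, "dz": 0, "wx": 0, "wy": 0, "wz": 0},
    {"dx": 0, "dy": 0, "dz": 0, "wx": 0, "wy": 0, "wz": 0},
    {"dx": 0, "dy": 0, "dz": 0, "wx": 0, "wy": 0, "wz": 0},
    {"dx": 0, "dy": 0, "dz": -0.01, "wx": 0, "wy": 0, "wz": 0},
    {"dx": 0, "dy": 0, "dz": -0.02, "wx": 0, "wy": 0, "wz": 0},
    {"dx": 0, "dy": 0, "dz": -0.03, "wx": 0, "wy": 0, "wz": 0},
    {"dx": 0, "dy": 0, "dz": -0.03, "wx": 0, "wy": 0, "wz": 0},
    {"dx": 0, "dy": 0, "dz": -0.05, "wx": 0, "wy": 0, "wz": 0}
  ],
  "hand": 0.061
}}

```text
time: 19.55
eef_pos: [0.4588, 0.2377, 0.157]
tcp_rot: [-3.141, 0.002, 0.785]
wrist_force: [0.9, 0.1, 0.6]
width: 0.0605
```

```bash
python3 look.py w9 .612,-.1155,.15
```

```text
[-0.1491  0.3606 -0.5431  1.9725  0.2395  0.8734 -1.605 ]
pos [0.4588 0.2377 0.157 ] rpy [-3.1407  0.0023  0.785 ] w 0.0605 F [0.8549 0.1254 0.5844] t 19.55
tool delta [-0.1412  0.3582  0.007 ]
rotvec [-0.0009  0.0023  0.    ]
vial 586.8 395.2
sjar 264.7 145.9
stape 357.7 51.5
sv1 450.5 203.3
sv2 492.8 168.0
sd1 358.9 283.1
sd2 397.2 252.0
gv 483.8 219.0
gj 322.2 191.0
gd 407.5 279.3
gt 399.7 120.3
```

View pics/w9.png

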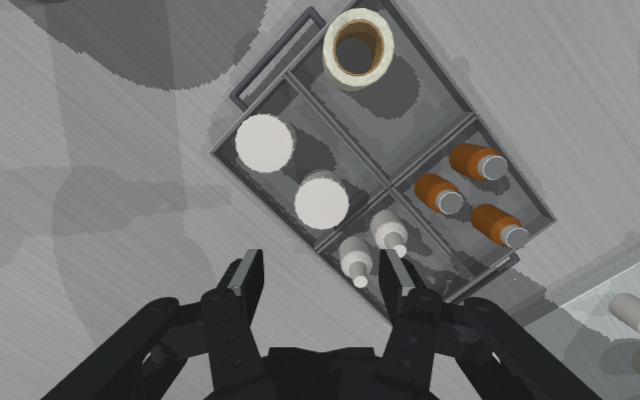

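The jar stands upright in its bin at (322,202), clear of the stock jar at (265,142). On to the dropper.

{"api": "carry_out", "payload": {
  "moves": [
    {"dx": -0.0202, "dy": 0.0512, "dz": 0, "wx": 0, "wy": 0, "wz": 0},
    {"dx": -0.0202, "dy": 0.0512, "dz": 0, "wx": 0, "wy": 0, "wz": 0},
    {"dx": -0.0202, "dy": 0.0512, "dz": 0, "wx": 0, "wy": 0, "wz": 0},
    {"dx": -0.0202, "dy": 0.0512, "dz": 0, "wx": 0, "wy": 0, "wz": 0},
    {"dx": -0.0202, "dy": 0.0512, "dz": 0, "wx": 0, "wy": 0, "wz": 0},
    {"dx": -0.0202, "dy": 0.0512, "dz": 0.007, "wx": 0, "wy": 0, "wz": 0},
    {"dx": -0.0202, "dy": 0.0512, "dz": 0, "wx": 0, "wy": 0, "wz": 0},
    {"dx": 0, "dy": 0, "dz": 0, "wx": 0, "wy": 0, "wz": 0}
  ],
  "hand": 0.075
}}

```text
time: 20.6
eef_pos: [0.6136, -0.1215, 0.1493]
tcp_rot: [3.139, 0.001, 0.777]
wrist_force: [0.2, -0.1, 0.1]
width: 0.075
```

```bash
python3 look.py w10 .612,-.1155,.007
```

```text
[ 0.386   0.5111 -0.3939  1.7338  0.2371  0.9428 -0.8969]
pos [ 0.6136 -0.1215  0.1493] rpy [3.1394 0.0012 0.7765] w 0.075 F [ 0.2038 -0.0667  0.0621] t 20.6
tool delta [ 0.0032 -0.0057  0.1423]
rotvec [ 0.0022  0.0012 -0.0085]
vial 234.8 283.5
jar 300.2 339.6
dropper 314.8 210.6
tape 386.6 286.0
bv 447.1 365.1
bj 358.5 389.5
gv 107.1 73.1
gd 47.3 156.4
```

View pics/w10.png

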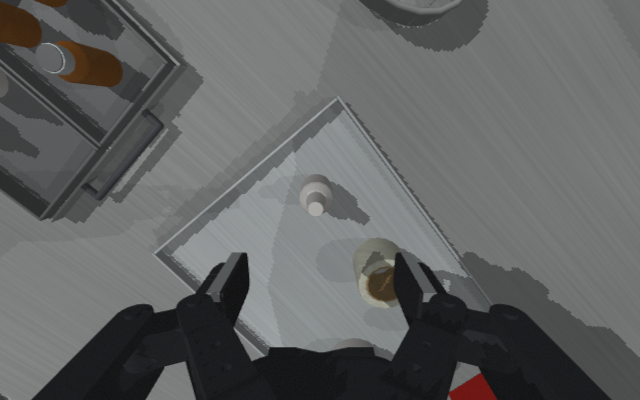

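{"api": "carry_out", "payload": {
  "moves": [
    {"dx": 0, "dy": 0, "dz": 0, "wx": 0, "wy": 0, "wz": 0},
    {"dx": 0, "dy": 0, "dz": 0, "wx": 0, "wy": 0, "wz": 0},
    {"dx": 0, "dy": 0, "dz": 0.02, "wx": 0, "wy": 0, "wz": 0},
    {"dx": 0, "dy": 0, "dz": 0.02, "wx": 0, "wy": 0, "wz": 0},
    {"dx": 0, "dy": 0, "dz": 0.02, "wx": 0, "wy": 0, "wz": 0},
    {"dx": 0, "dy": 0, "dz": 0, "wx": 0, "wy": 0, "wz": 0},
    {"dx": 0, "dy": 0, "dz": 0, "wx": 0, "wy": 0, "wz": 0},
    {"dx": 0, "dy": 0, "dz": 0, "wx": 0, "wy": 0, "wz": 0}
  ]
}}

```text
time: 21.65
eef_pos: [0.6136, -0.1153, 0.0901]
tcp_rot: [3.14, -0.001, 0.785]
wrist_force: [-0.4, -0.5, -0.1]
width: 0.0748
```

```bash
python3 look.py w11 .612,-.1155,.007
```

```text
[ 0.3634  0.5811 -0.3768  1.7757  0.2761  0.8354 -0.9296]
pos [ 0.6136 -0.1153  0.0901] rpy [ 3.1404 -0.0009  0.7847] w 0.0748 F [-0.3532 -0.4699 -0.1119] t 21.65
tool delta [-0.0014 -0.0011  0.0831]
rotvec [ 0.0012 -0.0009 -0.0003]
vial 217.5 335.1
jar 299.6 397.4
dropper 320.3 248.3
tape 408.4 336.9
gv 57.5 67.2
```

View pics/w11.png

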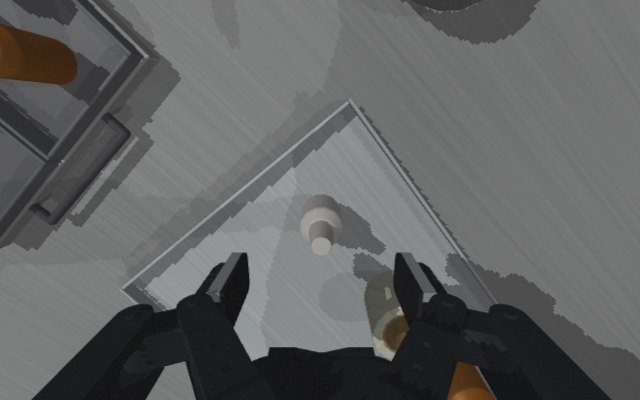

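The dropper tip at (320,245) is centred. Descending low so the pads grip the body, below its shoulder.

{"api": "carry_out", "payload": {
  "moves": [
    {"dx": 0, "dy": -0.001, "dz": 0.02, "wx": 0, "wy": 0, "wz": 0},
    {"dx": 0, "dy": 0, "dz": 0.02, "wx": 0, "wy": 0, "wz": 0},
    {"dx": 0, "dy": 0, "dz": 0.02, "wx": 0, "wy": 0, "wz": 0},
    {"dx": 0, "dy": 0, "dz": 0.02, "wx": 0, "wy": 0, "wz": 0},
    {"dx": 0, "dy": 0, "dz": 0.003, "wx": 0, "wy": 0, "wz": 0},
    {"dx": 0, "dy": 0, "dz": 0, "wx": 0, "wy": 0, "wz": 0},
    {"dx": 0, "dy": 0, "dz": 0, "wx": 0, "wy": 0, "wz": 0},
    {"dx": 0, "dy": 0, "dz": 0, "wx": 0, "wy": 0, "wz": 0}
  ]
}}

```text
time: 22.7
eef_pos: [0.6128, -0.1146, 0.0071]
tcp_rot: [3.14, -0.001, 0.785]
wrist_force: [-0.4, 0.6, 0.0]
width: 0.0751
```

{"api": "carry_out", "payload": {
  "moves": [
    {"dx": 0, "dy": 0, "dz": 0, "wx": 0, "wy": 0, "wz": 0},
    {"dx": 0, "dy": 0, "dz": 0, "wx": 0, "wy": 0, "wz": 0},
    {"dx": 0, "dy": 0, "dz": 0, "wx": 0, "wy": 0, "wz": 0},
    {"dx": 0, "dy": 0, "dz": 0, "wx": 0, "wy": 0, "wz": 0},
    {"dx": 0, "dy": 0, "dz": 0, "wx": 0, "wy": 0, "wz": 0},
    {"dx": 0, "dy": 0, "dz": 0, "wx": 0, "wy": 0, "wz": 0},
    {"dx": 0, "dy": 0, "dz": 0, "wx": 0, "wy": 0, "wz": 0},
    {"dx": 0, "dy": 0, "dz": 0, "wx": 0, "wy": 0, "wz": 0}
  ],
  "hand": 0.024
}}

```text
time: 23.7
eef_pos: [0.6125, -0.1145, 0.0067]
tcp_rot: [3.141, -0.0, 0.785]
wrist_force: [-1.3, -0.3, 5.7]
width: 0.0303
```

{"api": "carry_out", "payload": {
  "moves": [
    {"dx": 0, "dy": 0, "dz": -0.02, "wx": 0, "wy": 0, "wz": 0},
    {"dx": 0, "dy": 0, "dz": -0.04, "wx": 0, "wy": 0, "wz": 0},
    {"dx": 0, "dy": 0, "dz": -0.04, "wx": 0, "wy": 0, "wz": 0},
    {"dx": 0, "dy": 0, "dz": -0.045, "wx": 0, "wy": 0, "wz": 0},
    {"dx": 0.0061, "dy": -0.0433, "dz": 0, "wx": 0, "wy": 0, "wz": 0},
    {"dx": 0.0061, "dy": -0.0433, "dz": 0, "wx": 0, "wy": 0, "wz": 0},
    {"dx": 0.0061, "dy": -0.0433, "dz": 0, "wx": 0, "wy": 0, "wz": 0},
    {"dx": 0.0061, "dy": -0.0433, "dz": 0, "wx": 0, "wy": 0, "wz": 0}
  ]
}}

```text
time: 24.7
eef_pos: [0.5062, 0.0264, 0.1523]
tcp_rot: [3.141, -0.001, 0.785]
wrist_force: [-0.0, 0.5, -0.8]
width: 0.0307
```

{"api": "carry_out", "payload": {
  "moves": [
    {"dx": 0.0061, "dy": -0.0433, "dz": 0, "wx": 0, "wy": 0, "wz": 0},
    {"dx": 0, "dy": 0, "dz": 0, "wx": 0, "wy": 0, "wz": 0},
    {"dx": 0, "dy": 0, "dz": 0, "wx": 0, "wy": 0, "wz": 0},
    {"dx": 0, "dy": 0, "dz": 0, "wx": 0, "wy": 0, "wz": 0},
    {"dx": 0, "dy": 0, "dz": 0, "wx": 0, "wy": 0, "wz": 0},
    {"dx": 0, "dy": 0, "dz": 0, "wx": 0, "wy": 0, "wz": 0},
    {"dx": 0, "dy": 0, "dz": 0, "wx": 0, "wy": 0, "wz": 0},
    {"dx": 0, "dy": 0, "dz": 0, "wx": 0, "wy": 0, "wz": 0}
  ]
}}

```text
time: 25.7
eef_pos: [0.4808, 0.0602, 0.1512]
tcp_rot: [-3.141, 0.0, 0.785]
wrist_force: [-1.3, -0.5, -1.4]
width: 0.0302
```

```bash
python3 look.py w12 .455,.093,.0115
```

```text
[ 0.1725  0.3094 -0.4983  2.0519  0.1992  0.826  -1.2278]
pos [0.4808 0.0602 0.1512] rpy [-3.1415  0.0001  0.7847] w 0.0302 F [-1.2661 -0.5207 -1.3899] t 25.7
tool delta [ 0.005  -0.0414  0.1397]
rotvec [-0.0001  0.0001 -0.0003]
vial 474.5 313.3
jar 509.9 364.4
dropper 576.6 247.9
tape 609.7 315.7
sv1 278.3 60.9
sv2 322.0 13.4
sd1 182.3 163.6
sd2 220.5 122.2
gv 355.7 111.5
gj 166.1 75.7
gd 279.2 187.9
```

View pics/w12.png

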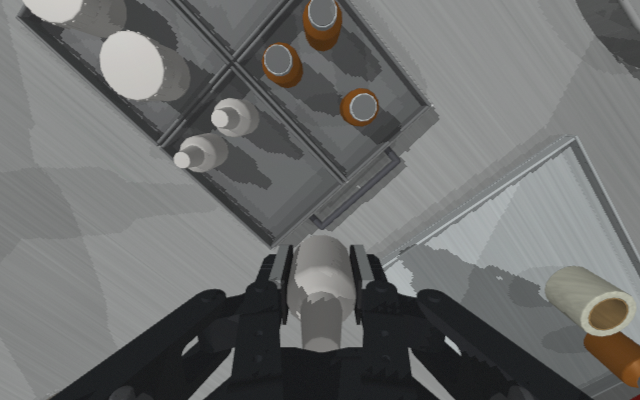

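The dropper is held upright. The target at (279,188) is in the free end of the dropper bin, whose end wall runs (345,180)–(275,240). Lowering.

{"api": "carry_out", "payload": {
  "moves": [
    {"dx": 0.0025, "dy": -0.0207, "dz": 0, "wx": 0, "wy": 0, "wz": 0},
    {"dx": 0.0025, "dy": -0.0207, "dz": 0, "wx": 0, "wy": 0, "wz": 0},
    {"dx": 0, "dy": 0, "dz": 0.03, "wx": 0, "wy": 0, "wz": 0},
    {"dx": 0, "dy": 0, "dz": 0.03, "wx": 0, "wy": 0, "wz": 0},
    {"dx": 0, "dy": 0, "dz": 0.03, "wx": 0, "wy": 0, "wz": 0},
    {"dx": 0, "dy": 0, "dz": 0.03, "wx": 0, "wy": 0, "wz": 0},
    {"dx": 0, "dy": 0, "dz": 0, "wx": 0, "wy": 0, "wz": 0},
    {"dx": 0, "dy": 0, "dz": 0, "wx": 0, "wy": 0, "wz": 0}
  ]
}}

```text
time: 26.75
eef_pos: [0.4557, 0.0934, 0.0321]
tcp_rot: [3.141, -0.001, 0.785]
wrist_force: [-0.9, 0.0, 0.6]
width: 0.0306
```

{"api": "carry_out", "payload": {
  "moves": [
    {"dx": 0, "dy": 0, "dz": 0.01, "wx": 0, "wy": 0, "wz": 0},
    {"dx": 0, "dy": 0, "dz": 0.006, "wx": 0, "wy": 0, "wz": 0},
    {"dx": 0, "dy": 0, "dz": 0.003, "wx": 0, "wy": 0, "wz": 0},
    {"dx": 0, "dy": 0, "dz": 0.0015, "wx": 0, "wy": 0, "wz": 0},
    {"dx": 0, "dy": 0, "dz": 0, "wx": 0, "wy": 0, "wz": 0},
    {"dx": 0, "dy": 0, "dz": 0, "wx": 0, "wy": 0, "wz": 0},
    {"dx": 0, "dy": 0, "dz": 0, "wx": 0, "wy": 0, "wz": 0},
    {"dx": 0, "dy": 0, "dz": 0, "wx": 0, "wy": 0, "wz": 0}
  ]
}}

```text
time: 27.75
eef_pos: [0.4551, 0.0931, 0.0108]
tcp_rot: [3.142, -0.0, 0.785]
wrist_force: [0.1, 0.7, -0.1]
width: 0.0304
```

Within a fraction of a millimetre of the floor: 0.5 mm more, then release and lift.

{"api": "carry_out", "payload": {
  "moves": [
    {"dx": 0, "dy": 0, "dz": 0.0005, "wx": 0, "wy": 0, "wz": 0},
    {"dx": 0, "dy": 0, "dz": 0.0003, "wx": 0, "wy": 0, "wz": 0},
    {"dx": 0, "dy": 0, "dz": 0, "wx": 0, "wy": 0, "wz": 0},
    {"dx": 0, "dy": 0, "dz": 0, "wx": 0, "wy": 0, "wz": 0},
    {"dx": 0, "dy": 0, "dz": 0, "wx": 0, "wy": 0, "wz": 0},
    {"dx": 0, "dy": 0, "dz": 0, "wx": 0, "wy": 0, "wz": 0},
    {"dx": 0, "dy": 0, "dz": 0, "wx": 0, "wy": 0, "wz": 0},
    {"dx": 0, "dy": 0, "dz": 0, "wx": 0, "wy": 0, "wz": 0}
  ]
}}

```text
time: 28.75
eef_pos: [0.4551, 0.0931, 0.0106]
tcp_rot: [3.141, 0.0, 0.785]
wrist_force: [-2.6, -0.9, 10.0]
width: 0.0298
```

{"api": "carry_out", "payload": {
  "moves": [
    {"dx": 0, "dy": 0, "dz": 0, "wx": 0, "wy": 0, "wz": 0},
    {"dx": 0, "dy": 0, "dz": 0, "wx": 0, "wy": 0, "wz": 0},
    {"dx": 0, "dy": 0, "dz": 0, "wx": 0, "wy": 0, "wz": 0},
    {"dx": 0, "dy": 0, "dz": -0.01, "wx": 0, "wy": 0, "wz": 0},
    {"dx": 0, "dy": 0, "dz": -0.02, "wx": 0, "wy": 0, "wz": 0},
    {"dx": 0, "dy": 0, "dz": -0.03, "wx": 0, "wy": 0, "wz": 0},
    {"dx": 0, "dy": 0, "dz": -0.03, "wx": 0, "wy": 0, "wz": 0},
    {"dx": 0, "dy": 0, "dz": -0.05, "wx": 0, "wy": 0, "wz": 0}
  ],
  "hand": 0.05
}}

```text
time: 29.75
eef_pos: [0.454, 0.0928, 0.1508]
tcp_rot: [-3.14, 0.002, 0.785]
wrist_force: [1.8, -0.3, 1.0]
width: 0.05
```

```bash
python3 look.py w13 .6008,-.2195,.15
```

```text
[ 0.1325  0.2835 -0.5383  2.094   0.1973  0.8147 -1.3105]
pos [0.454  0.0928 0.1508] rpy [-3.14    0.002   0.7851] w 0.05 F [ 1.7702 -0.3224  0.9887] t 29.75
tool delta [-0.1169  0.3247  0.0005]
rotvec [-0.0016  0.002   0.0001]
vial 518.7 317.1
jar 549.0 367.7
dropper 625.5 252.5
sv1 336.7 66.6
sv2 382.6 19.4
sd1 237.2 168.6
sd2 277.4 127.6
gv 400.7 115.7
gj 213.1 80.1
gd 320.9 191.5
```

View pics/w13.png

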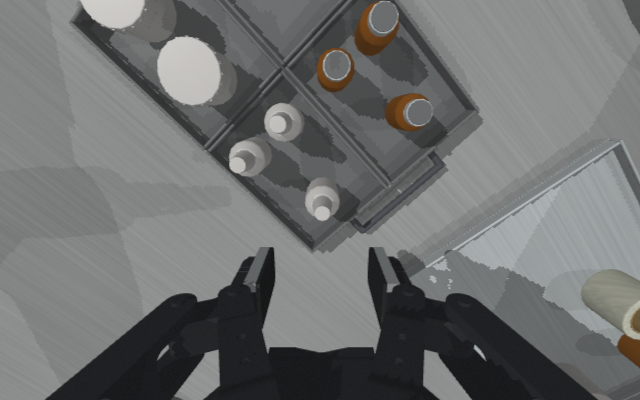

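The dropper stands upright in its bin (tip at (322,212)). Next is the tape.

{"api": "carry_out", "payload": {
  "moves": [
    {"dx": -0.0167, "dy": 0.0464, "dz": 0, "wx": 0, "wy": 0, "wz": 0},
    {"dx": -0.0167, "dy": 0.0464, "dz": 0, "wx": 0, "wy": 0, "wz": 0},
    {"dx": -0.0167, "dy": 0.0464, "dz": 0, "wx": 0, "wy": 0, "wz": 0},
    {"dx": -0.0167, "dy": 0.0464, "dz": 0, "wx": 0, "wy": 0, "wz": 0},
    {"dx": -0.0167, "dy": 0.0464, "dz": 0, "wx": 0, "wy": 0, "wz": 0},
    {"dx": -0.0167, "dy": 0.0464, "dz": 0, "wx": 0, "wy": 0, "wz": 0},
    {"dx": -0.0167, "dy": 0.0464, "dz": 0, "wx": 0, "wy": 0, "wz": 0},
    {"dx": 0, "dy": 0, "dz": 0, "wx": 0, "wy": 0, "wz": 0}
  ],
  "hand": 0.08
}}

```text
time: 30.8
eef_pos: [0.6022, -0.2245, 0.15]
tcp_rot: [3.14, 0.001, 0.778]
wrist_force: [-0.1, -0.5, -1.1]
width: 0.08
```

{"api": "carry_out", "payload": {
  "moves": [
    {"dx": 0, "dy": 0, "dz": 0, "wx": 0, "wy": 0, "wz": 0},
    {"dx": 0, "dy": 0, "dz": 0, "wx": 0, "wy": 0, "wz": 0},
    {"dx": 0, "dy": 0, "dz": 0.02, "wx": 0, "wy": 0, "wz": 0},
    {"dx": 0, "dy": 0, "dz": 0.02, "wx": 0, "wy": 0, "wz": 0},
    {"dx": 0, "dy": 0, "dz": 0, "wx": 0, "wy": 0, "wz": 0},
    {"dx": 0, "dy": 0, "dz": 0, "wx": 0, "wy": 0, "wz": 0},
    {"dx": 0, "dy": 0, "dz": 0, "wx": 0, "wy": 0, "wz": 0},
    {"dx": 0, "dy": 0, "dz": 0, "wx": 0, "wy": 0, "wz": 0}
  ]
}}

```text
time: 31.8
eef_pos: [0.6023, -0.2195, 0.1106]
tcp_rot: [3.141, -0.0, 0.785]
wrist_force: [-0.1, 0.3, 0.7]
width: 0.0798
```

```bash
python3 look.py w14 .6008,-.2195,.012
```

```text
[ 0.5179  0.5766 -0.3668  1.7223  0.2548  0.8887 -0.7423]
pos [ 0.6023 -0.2195  0.1106] rpy [ 3.1406 -0.0005  0.7846] w 0.0798 F [-0.1219  0.2971  0.6531] t 31.8
tool delta [-0.0011 -0.0012  0.0986]
rotvec [ 0.001  -0.0005 -0.0004]
vial 119.8 217.1
jar 218.1 298.0
dropper 211.0 110.3
tape 320.8 225.7
bv 398.4 328.3
bj 297.8 364.3
```

View pics/w14.png

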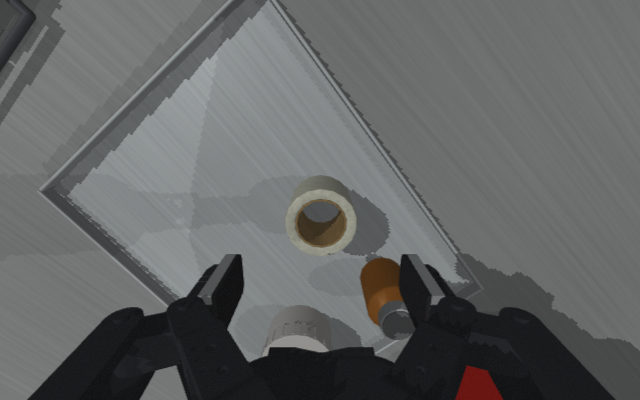

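The tape ring at (321,221) is centred. The big vial lies about 50 mm behind the finger line, clear of the fingers. Descending and gripping.

{"api": "carry_out", "payload": {
  "moves": [
    {"dx": 0.001, "dy": -0.001, "dz": 0.02, "wx": 0, "wy": 0, "wz": 0},
    {"dx": 0, "dy": 0, "dz": 0.02, "wx": 0, "wy": 0, "wz": 0},
    {"dx": 0, "dy": 0, "dz": 0.02, "wx": 0, "wy": 0, "wz": 0},
    {"dx": 0, "dy": 0, "dz": 0.02, "wx": 0, "wy": 0, "wz": 0},
    {"dx": 0, "dy": 0, "dz": 0.018, "wx": 0, "wy": 0, "wz": 0},
    {"dx": 0, "dy": 0, "dz": 0, "wx": 0, "wy": 0, "wz": 0},
    {"dx": 0, "dy": 0, "dz": 0, "wx": 0, "wy": 0, "wz": 0},
    {"dx": 0, "dy": 0, "dz": 0, "wx": 0, "wy": 0, "wz": 0}
  ]
}}

```text
time: 32.85
eef_pos: [0.6026, -0.2182, 0.0129]
tcp_rot: [3.14, -0.001, 0.785]
wrist_force: [-1.5, -0.3, 0.2]
width: 0.0797
```

{"api": "carry_out", "payload": {
  "moves": [
    {"dx": 0, "dy": 0, "dz": 0, "wx": 0, "wy": 0, "wz": 0},
    {"dx": 0, "dy": 0, "dz": 0, "wx": 0, "wy": 0, "wz": 0},
    {"dx": 0, "dy": 0, "dz": 0, "wx": 0, "wy": 0, "wz": 0},
    {"dx": 0, "dy": 0, "dz": 0, "wx": 0, "wy": 0, "wz": 0},
    {"dx": 0, "dy": 0, "dz": 0, "wx": 0, "wy": 0, "wz": 0},
    {"dx": 0, "dy": 0, "dz": 0, "wx": 0, "wy": 0, "wz": 0},
    {"dx": 0, "dy": 0, "dz": 0, "wx": 0, "wy": 0, "wz": 0},
    {"dx": 0, "dy": 0, "dz": 0, "wx": 0, "wy": 0, "wz": 0}
  ],
  "hand": 0.046
}}

```text
time: 33.85
eef_pos: [0.6025, -0.2181, 0.0131]
tcp_rot: [3.14, -0.001, 0.785]
wrist_force: [-0.6, 0.2, 6.2]
width: 0.0534
```

{"api": "carry_out", "payload": {
  "moves": [
    {"dx": 0, "dy": 0, "dz": -0.02, "wx": 0, "wy": 0, "wz": 0},
    {"dx": 0, "dy": 0, "dz": -0.04, "wx": 0, "wy": 0, "wz": 0},
    {"dx": 0, "dy": 0, "dz": -0.04, "wx": 0, "wy": 0, "wz": 0},
    {"dx": 0, "dy": 0, "dz": -0.04, "wx": 0, "wy": 0, "wz": 0},
    {"dx": 0.0323, "dy": -0.0387, "dz": 0, "wx": 0, "wy": 0, "wz": 0},
    {"dx": 0.0323, "dy": -0.0387, "dz": 0, "wx": 0, "wy": 0, "wz": 0},
    {"dx": 0.0323, "dy": -0.0387, "dz": 0, "wx": 0, "wy": 0, "wz": 0},
    {"dx": 0.0323, "dy": -0.0387, "dz": 0, "wx": 0, "wy": 0, "wz": 0}
  ]
}}

```text
time: 34.85
eef_pos: [0.5839, -0.0156, 0.1535]
tcp_rot: [3.14, -0.001, 0.785]
wrist_force: [0.7, 0.8, -0.5]
width: 0.0534
```

{"api": "carry_out", "payload": {
  "moves": [
    {"dx": 0.0323, "dy": -0.0387, "dz": 0, "wx": 0, "wy": 0, "wz": 0},
    {"dx": 0.0323, "dy": -0.0387, "dz": 0, "wx": 0, "wy": 0, "wz": 0},
    {"dx": 0.0323, "dy": -0.0387, "dz": 0, "wx": 0, "wy": 0, "wz": 0},
    {"dx": 0.0323, "dy": -0.0387, "dz": 0, "wx": 0, "wy": 0, "wz": 0},
    {"dx": 0, "dy": 0, "dz": 0, "wx": 0, "wy": 0, "wz": 0},
    {"dx": 0, "dy": 0, "dz": 0, "wx": 0, "wy": 0, "wz": 0},
    {"dx": 0, "dy": 0, "dz": 0, "wx": 0, "wy": 0, "wz": 0},
    {"dx": 0, "dy": 0, "dz": 0, "wx": 0, "wy": 0, "wz": 0}
  ]
}}

```text
time: 35.85
eef_pos: [0.5663, 0.1822, 0.1521]
tcp_rot: [3.141, 0.0, 0.783]
wrist_force: [0.6, -0.5, -0.6]
width: 0.0531
```

```bash
python3 look.py w15 .561,.233,.017
```

```text
[-0.0549  0.475  -0.4735  1.8012  0.2643  0.9283 -1.4314]
pos [0.5663 0.1822 0.1521] rpy [3.1411 0.0003 0.7826] w 0.0531 F [ 0.6099 -0.4544 -0.6249] t 35.85
tool delta [ 0.0321 -0.0398  0.1351]
rotvec [ 0.0005  0.0003 -0.0024]
dropper 563.5 379.4
sjar 131.2 191.1
stape 206.6 104.2
sv1 315.6 245.5
sv2 352.4 212.3
sd1 233.7 321.3
sd2 266.9 292.1
gv 374.7 252.5
gj 213.2 226.6
gd 307.2 309.7
gt 280.7 159.9
```

View pics/w15.png

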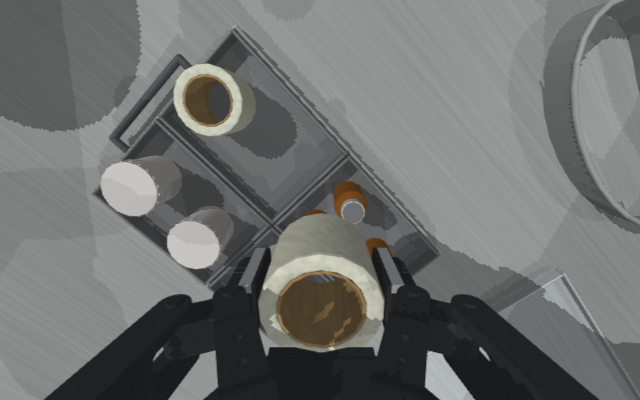

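The tape is held. The target at (281,160) is central across the tape bin, whose corners are at (235,28), (350,157), (275,222) and (160,120). Lowering.

{"api": "carry_out", "payload": {
  "moves": [
    {"dx": 0.0155, "dy": -0.0205, "dz": 0, "wx": 0, "wy": 0, "wz": 0},
    {"dx": 0.0155, "dy": -0.0205, "dz": 0, "wx": 0, "wy": 0, "wz": 0},
    {"dx": 0, "dy": 0, "dz": 0.03, "wx": 0, "wy": 0, "wz": 0},
    {"dx": 0, "dy": 0, "dz": 0.03, "wx": 0, "wy": 0, "wz": 0},
    {"dx": 0, "dy": 0, "dz": 0.03, "wx": 0, "wy": 0, "wz": 0},
    {"dx": 0, "dy": 0, "dz": 0.03, "wx": 0, "wy": 0, "wz": 0},
    {"dx": 0, "dy": 0, "dz": 0, "wx": 0, "wy": 0, "wz": 0},
    {"dx": 0, "dy": 0, "dz": 0, "wx": 0, "wy": 0, "wz": 0}
  ]
}}

```text
time: 36.9
eef_pos: [0.5596, 0.2348, 0.033]
tcp_rot: [3.141, -0.001, 0.784]
wrist_force: [-0.4, 0.4, 0.4]
width: 0.0533
```

{"api": "carry_out", "payload": {
  "moves": [
    {"dx": 0, "dy": 0, "dz": 0.007, "wx": 0, "wy": 0, "wz": 0},
    {"dx": 0, "dy": 0, "dz": 0.004, "wx": 0, "wy": 0, "wz": 0},
    {"dx": 0, "dy": 0, "dz": 0.003, "wx": 0, "wy": 0, "wz": 0},
    {"dx": 0, "dy": 0, "dz": 0.0015, "wx": 0, "wy": 0, "wz": 0},
    {"dx": 0, "dy": 0, "dz": 0, "wx": 0, "wy": 0, "wz": 0},
    {"dx": 0, "dy": 0, "dz": 0, "wx": 0, "wy": 0, "wz": 0},
    {"dx": 0, "dy": 0, "dz": 0, "wx": 0, "wy": 0, "wz": 0},
    {"dx": 0, "dy": 0, "dz": 0, "wx": 0, "wy": 0, "wz": 0}
  ]
}}

```text
time: 37.9
eef_pos: [0.5588, 0.2346, 0.0171]
tcp_rot: [3.141, 0.0, 0.785]
wrist_force: [-2.5, -0.6, 4.6]
width: 0.0533
```

Contact at the expected height. Releasing, lifting and retreating.

{"api": "carry_out", "payload": {
  "moves": [
    {"dx": 0, "dy": 0, "dz": 0, "wx": 0, "wy": 0, "wz": 0},
    {"dx": 0, "dy": 0, "dz": 0, "wx": 0, "wy": 0, "wz": 0},
    {"dx": 0, "dy": 0, "dz": 0, "wx": 0, "wy": 0, "wz": 0},
    {"dx": 0, "dy": 0, "dz": -0.01, "wx": 0, "wy": 0, "wz": 0},
    {"dx": 0, "dy": 0, "dz": -0.02, "wx": 0, "wy": 0, "wz": 0},
    {"dx": 0, "dy": 0, "dz": -0.03, "wx": 0, "wy": 0, "wz": 0},
    {"dx": 0, "dy": 0, "dz": -0.04, "wx": 0, "wy": 0, "wz": 0},
    {"dx": 0, "dy": 0, "dz": -0.05, "wx": 0, "wy": 0, "wz": 0}
  ],
  "hand": 0.065
}}

```text
time: 38.9
eef_pos: [0.5585, 0.2345, 0.1687]
tcp_rot: [-3.141, 0.0, 0.785]
wrist_force: [-0.5, -0.1, 1.0]
width: 0.0652
```

{"api": "carry_out", "payload": {
  "moves": [
    {"dx": 0, "dy": 0, "dz": -0.04, "wx": 0, "wy": 0, "wz": 0},
    {"dx": -0.04, "dy": 0.02, "dz": 0, "wx": 0, "wy": 0, "wz": 0},
    {"dx": -0.04, "dy": 0.02, "dz": 0, "wx": 0, "wy": 0, "wz": 0},
    {"dx": -0.04, "dy": 0.02, "dz": 0, "wx": 0, "wy": 0, "wz": 0},
    {"dx": -0.04, "dy": 0.02, "dz": 0, "wx": 0, "wy": 0, "wz": 0},
    {"dx": 0, "dy": 0, "dz": 0, "wx": 0, "wy": 0, "wz": 0},
    {"dx": 0, "dy": 0, "dz": 0, "wx": 0, "wy": 0, "wz": 0},
    {"dx": 0, "dy": 0, "dz": 0, "wx": 0, "wy": 0, "wz": 0}
  ]
}}

```text
time: 39.9
eef_pos: [0.5026, 0.0666, 0.2071]
tcp_rot: [3.141, -0.001, 0.787]
wrist_force: [-0.2, 0.9, -0.4]
width: 0.0649
```

```bash
python3 look.py w16 .56,.2,.2; python3 - <<'E'
from plant import env
import cv2
for n in ["scene","top"]: cv2.imwrite(f"pics/{n}1.png",env.grab_frame(n)[:,:,::-1])
t=cv2.imread("pics/top1.png");s=cv2.imread("pics/scene1.png")
a=cv2.resize(s[150:290,110:510],None,fx=2,fy=2,interpolation=2);b=cv2.resize(t[135:275,175:495],None,fx=2,fy=2,interpolation=2)
import numpy as np
b=np.pad(b,((0,0),(0,160),(0,0)));cv2.imwrite("pics/fin.png",np.vstack([a,b]))
E
```

```text
[ 0.1645  0.2673 -0.4892  1.9514  0.1518  0.9572 -1.1814]
pos [0.5026 0.0666 0.2071] rpy [ 3.1414 -0.0013  0.787 ] w 0.0649 F [-0.2437  0.8683 -0.3683] t 39.9
tool delta [ 0.135  -0.0536  0.0073]
rotvec [ 0.0001 -0.0013  0.002 ]
vial 437.3 296.2
jar 470.4 340.8
dropper 516.6 242.1
tape 550.5 299.0
bv 596.3 362.3
bj 505.5 382.2
sjar 101.1 39.3
sv1 276.1 94.9
sv2 309.8 59.3
sd1 200.1 174.2
sd2 230.6 142.2
gv 340.0 130.3
gj 184.8 101.3
gd 277.1 192.5
gt 247.4 29.4
```

View pics/w16.png

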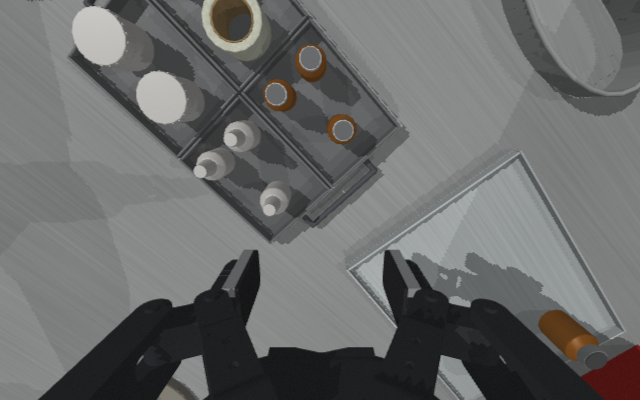

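View pics/fin.png

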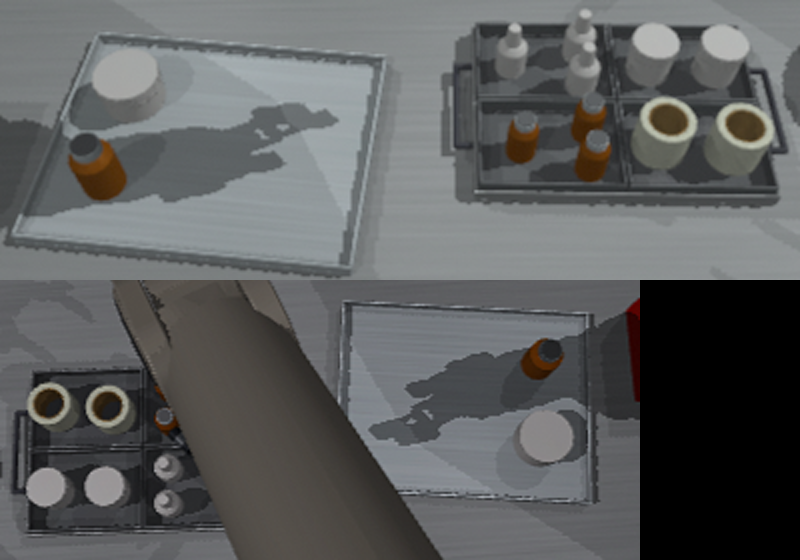

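All four stand upright in their own bins, and the big vial and big jar are untouched on the tray. One last numeric check of the heights, then I hand in.

```bash
python3 - <<'E'
from plant import env
from h import *
ms,mt,mw=[env.camera_model(n) for n in("scene","top","wrist")]
Tw=np.load("w16.npz")["T"]
S=lambda u,v:ray(ms,ms["cam_to_world"],[(u+.5)/2-.5+110,(v+.5)/2-.5+150])
T=lambda u,v:ray(mt,mt["cam_to_world"],[(u+.5)/2-.5+175,(v+.5)/2-.5+135])
W=lambda u,v:ray(mw,Tw,[u,v])
for n,r in dict(tape=[S(667,117),T(108,125)],jar=[S(654,40),T(106,206)],vial=[S(526,119),W(343,129)],dropper=[S(514,30),W(268,210)],
  big_vial=[S(85,146),T(548,69)],big_jar=[S(125,74),T(546,157)]).items(): print(n,*tri(r))
env.close_job()
E
```

```text
tape [0.5562 0.2307 0.0586] [np.float64(0.00018680079862935678), np.float64(0.00018680079862932073)]
jar [0.4573 0.2353 0.055 ] [np.float64(6.3129413871506554e-06), np.float64(6.312941387079356e-06)]
vial [0.5612 0.0957 0.0641] [np.float64(0.0010598222525132874), np.float64(0.0010598222525132412)]
dropper [0.4504 0.0921 0.064 ] [np.float64(0.0007425336946759347), np.float64(0.0007425336946758542)]
big_vial [ 0.5909 -0.3123  0.0702] [np.float64(0.0014474094227160666), np.float64(0.0014474094227162708)]
big_jar [ 0.4864 -0.3034  0.0435] [np.float64(0.0006026186365018783), np.float64(0.0006026186365019132)]
the job is handed in; nothing more can be done
```

The vial, jar, dropper and tape are back in the caddy, placed in that order. Each stands upright on the floor of the bin that holds its own kind, and the job is handed in at about 40 s.

**Last checks:** The final pictures from all three cameras show no item tilted or fallen, as far as each can see; the arm hid part of the caddy from the top camera. The big vial and big jar are within about 2 mm of where they started, and the gripper was clear of everything. Each item met the bin floor at the expected height, with light contact (10 N or less).

**Disagreements:**
- **Dropper height:** The last two-view check put its top at 64 mm, but it should be 73 mm. The tape, jar and vial came out within 2 mm of the expected tops. The dropper figure comes from a rough pick on its small tip. The floor contact at release and the pictures show it standing upright.
- **Wrist camera:** It read about 3 mm off the fixed cameras along one axis. I split this on the vial grasp and centred the others on the wrist view, and every grasp held.
- **First move call:** It was refused because of its format, so nothing moved.

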